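Slide a vial sled past a sprung gate

TASK

Load the vial sled into the infeed chute without grasping anything: press the treadle bar down with one fingertip to hold the gate up and, while holding it, push the sled by its upright rear plate with the other fingertip under the raised gate until its nose is fully home against the end stop. The gate must not touch the sled or its vials. Then let go, so that the gate drops shut behind the vials; the sled and vials are never lifted or tipped, and the things standing around stay where they are.

Things in the scene. Friction and masses are not known exactly. Their poses are not given: they have to be found in the camera images.
- chute: Fixed aluminium chute. Origin on the worktop under the gate, on the centre line; x = push direction, y = towards the treadle side. Base 5 mm thick (its top is the floor), x = -212 to 98 mm, y = -36 to 46. Rails 54 mm apart inside, tops at z = 22. End stop face at x = 76. Gate shaft along x at y = 36, z = 55 between two posts 63 mm high, y = 28 to 45 (x = -206 to -198, 8 to 16).
- gate (a joint): Sprung gate (rad). 0 = shut; grows as the treadle goes down and the gate swings up sideways; stop at 1.05. Above 0.9 it clears sled and vials; below about 0.75 it may touch them. A spring shuts it when let go; holding it fully up takes about 6 N down on the treadle. Raised, it reaches z = 105 mm, only at chute x = -5 to 5 mm.
- gate_tongue (a point): Middle of the lower end of the gate's steel tongue, 14 mm wide across the chute and 8 mm thick along it. Gate shut: it hangs at chute x = 0, y = -7, z = 20 mm and bars the sled.
- treadle_mid (a point): Middle of the treadle: round steel bar, 12 mm diameter, along the chute from chute x = -222 to -50 mm, 34 mm from the shaft's axis. The point is on the bar's axis. Gate shut: y = 67.5, z = 68 mm; fully up: y = 63, z = 34 (bar's top at z = 40). Press it anywhere along its length; a fingertip can slide along it.
- sled: Dark grey plastic sled, 140 x 50 mm, 0.2 to 0.35 kg, loose on the chute floor. Origin: middle of its underside, x towards its nose (along the chute's x). From x = 4 to 70 mm a block 28 mm high holds three vials in a row; behind it a deck 6 mm high, with an upright push plate at the rear end (x = -70), 63 mm high. Home, its origin is at chute x = 6 mm.
- push_plate (a point): Middle of the top edge of the push plate's rear face (the face to push on, looking to the sled's -x). The plate is 44 mm wide and 6 mm thick, its top 63 mm above the sled's underside. Home, this face is at chute x = -64 mm.
- vial_0: Amber vial, 17 mm diameter, 44 mm tall, loose in the sled's rear well (22 mm deep wells); origin at the middle of its underside, z up; 6 mm above the sled's underside.
- vial_1: The same, in the middle well.
- vial_2: The same, in the front well.
- jar_used: Bystander: small jar, 42 mm diameter, 55 mm tall, on the worktop beyond the chute. Origin under its middle.
- gear: Bystander: printed gear, 34 mm diameter, 10 mm thick, lying beyond the chute.
- thumb_screw: Bystander: metal thumb screw, 17 mm diameter, 26 mm tall, standing on the treadle side of the chute, beside its far end.
- tensile_bar: Bystander: printed test bar, 60 x 12 x 8 mm, lying past the chute's end stop.

How it is judged:
By the outcome, as a careful person would: the job done as asked, in the order asked, and still so for the second after the job is handed in, with the robot touching nothing.
It also fails if it takes over 48 s, if anything falls off the work surface, if the arm or the gripper's body presses on something with over 40 N, if the wrist force passes 120 N, or if a joint passes its speed limit or range.

ROBOT

A 6-joint arm with a two-finger parallel gripper is mounted at the origin on a cart in front of the work surface, level with it; the furniture and walls round the work are solid. World frame = base frame: x ahead of the robot, y to its left, z up, the work surface at z = 0. Lengths are in m, angles in rad, forces in N, time in s.
With the tool pointing down it reaches from about 0.375 to 0.825 m from the base axis. Payload 5.5 kg.
Tool frame: the origin (TCP) lies on the centre line of the jaws, within the pads' length; the fingertips stand manip.tips_ahead ahead of it and the grasp point (between the pads) is the TCP (manip.tips_ahead is the distance from the TCP to the fingertips, in m); z points along the fingers, y is the direction in which the jaws open and shut (so a half turn about z gives the same grasp; the last joint's range is limited). The gripper opens to 85 mm and grips with 20 to 120 N. Pads are 22 mm wide; open, the fingers measure 114 mm over their backs; the gripper's body (76 mm by 85 mm) begins 54 mm behind the grasp point. The pads swing forward as they close: fully open they stand 13 mm farther back than shut.
Start: joints at [-1.268, 0.314, -0.047, 1.21, 0, 1.571], TCP at [0.179, -0.573, 0.25] pointing down, gripper open.
Joint ranges: [-2.67, 2.67], [-0.69, 1.73], [-1.03, 1.25], [-2.08, 2.16], [-1.42, 1.45], [-3.14, 3.14]. Speed limits (rad/s): [2.39, 2.39, 3.01, 3.14, 3.14, 3.14].

INTERFACE

Orientations are given as a unit quaternion [x, y, z, w].
In Python, from rig import manip gives the robot as it stands. The module is installed in compiled form; this text tells all that it offers.
- The arm moves only by the shell command python3 -m creep 'ROWS'. ROWS is JSON, a list that holds one entry, the list of rows, each a list of 7 numbers: the turn, a rotation vector about the tool's x, y, z in degrees, then the shift along the tool's x, y, z in cm, then the opening, from -1 (shut) to 1 (fully open). In form: [[[rx, ry, rz, dx, dy, dz, hand], ...]]. A call has exactly 8 rows; each row shifts and turns the pose as measured when the row begins, along the tool's axes as they then stand; what a row does not reach is not made up. A row lasts 1/10 s, in which the tool goes at most 50 mm and 8.59 degrees, less where a joint would pass 70% of its speed; a pose out of reach is approached as far as the arm can. A call is refused whole if a number of a shift passes 5 or a number of a turn 8.59, either way. A call with a gripper value outside its range is refused whole. The fingers move at their own pace and stop on an object; the grip force is fixed at half the most. Time passes only in rows, so rows that do not move let the fingers close, or fill a call up. It gives the time, the measured TCP pose, the force and the opening at its end, in the units of the state.
- manip.sense(): the state, without advancing time (a new reading comes with each control period).
- manip.read_camera(name): name is "scene" or "top" or "wrist"; returns a dict with "frame" (400x640x3 uint8, red, green, blue), "intrinsics" (3x3 intrinsics, pixels), "distortion" ([k1, k2, p1, p2, k3] as OpenCV has them; the pictures are not rectified), "world_from_camera" (4x4, takes a point from camera to world coordinates). Camera axes: x right, y down, z forward; pixel columns grow to the right and rows downward; lengths in m; the calibration is good to about 2 mm. A picture is of the moment at which its call begins. There is no depth.
- manip.hand_in(): hands the job in, once; it reports no verdict.
Trained networks look in a picture, given as the dict that the camera call returned (one of the last four; its "shot" number tells which), for a name from the list of things; names that differ only in an ending like _2 or _b are one class to them, and where a whole thing is asked for, a point or a joint stands for the part that bears it (a point fixed in the world has none). Each returns a list of dicts, best first, with "conf" (0 to 1); they miss things now and then, are a little off and sometimes report something else, mostly with a low value. They report only what shows in the picture. A call takes as long as a camera call.
- manip.recognise(picture, query): "position" ([x, y, z] in m, in world coordinates, good to about 4 mm: the middle of the surface that is visible of it).
- manip.place_of(picture, query): "position" ([x, y, z] in m, in world coordinates, good to about 4 mm: a listed point, or the origin of a listed thing).
The state is a dict: "time_s": time; "qpos": joint angles; "joint_vel": joint speeds; "tau": joint torques, N m; "eef_pos": TCP position; "eef_rot": TCP orientation; "wrist_force": force on the tool from outside, world axes, zero at the start; "ft_torque": the same for the moment, N m; "width": finger opening in m.
Only numpy, scipy, OpenCV 4.12 (cv2) and the standard library are available. Lean on these libraries where they do the work, as an engineer would, in place of code of your own. Each camera call takes 0.05 s, during which the arm holds its last target.

## Working session

There is one attempt and no reset: what is moved stays moved. The work goes in short steps, Python scripts to look and compute and a shell command to move; the robot and the scene stay as the last step left them, time stands still between calls to the robot, and variables do not carry over. Pictures are saved under pics/ and viewed, and the job is handed in when it is done.

```bash
mkdir -p pics; python3 - <<'E'
from rig import manip
import cv2, numpy as np
print(manip.sense(), manip.tips_ahead)
for n in ["scene","top","wrist"]:
    p=manip.read_camera(n)
    cv2.imwrite(f"pics/{n}0.png",p["frame"][:,:,::-1])
    print(n,np.round(p["world_from_camera"],3).tolist())
    if n=="wrist": continue
    for q in ["chute","gate_tongue","treadle_mid","sled","push_plate","jar_used","gear","thumb_screw","tensile_bar","vial_0"]:
        r=manip.place_of(p,q)
        print(q,[(np.round(a["position"],4).tolist(),round(a["conf"],2)) for a in r[:3]])
print(manip.sense()["time_s"])
E
```

```text
{'time_s': 0.0, 'qpos': array([-1.26801840e+00,  3.14207508e-01, -4.80682815e-02,  1.21020890e+00,
        6.65672390e-06,  1.57079113e+00]), 'joint_vel': array([ 0.00057186, -0.00165098, -0.00049004,  0.00177744, -0.00038101,
        0.00104831]), 'tau': array([-1.88272716e-03, -5.39585316e+01,  3.39750230e+01,  1.94117718e-02,
       -2.15283030e-04,  1.15127619e-06]), 'eef_pos': array([ 0.17874332, -0.57218658,  0.24945038]), 'eef_rot': array([ 9.88561817e-01,  1.50813865e-01, -1.24019684e-04, -8.35028435e-04]), 'wrist_force': array([-0.30823343,  0.01477809, -0.49007004]), 'ft_torque': array([0.04184998, 0.0142172 , 0.00823194]), 'width': 0.08548068453636871} 0.019
scene [[-0.897, -0.324, 0.3, 0.357], [-0.442, 0.678, -0.588, 0.568], [-0.013, -0.66, -0.751, 0.732], [0.0, 0.0, 0.0, 1.0]]
chute [([0.5576, 0.0931, -0.0005], 0.63), ([0.5496, 0.0167, 0.0099], 0.52), ([0.4786, 0.178, 0.0024], 0.33)]
gate_tongue [([0.5639, 0.089, 0.024], 0.95), ([0.5472, 0.0177, 0.0095], 0.59)]
treadle_mid [([0.4801, -0.0345, 0.0698], 0.92), ([0.4792, 0.177, 0.0013], 0.44)]
sled [([0.5479, -0.0193, 0.004
[... 580 characters left out ...]
tongue [([0.5651, 0.0943, 0.0176], 0.83)]
treadle_mid [([0.4803, -0.0344, 0.0682], 0.72), ([0.5451, -0.0909, 0.0655], 0.71)]
sled [([0.5477, -0.0247, 0.0018], 0.68)]
push_plate [([0.5394, -0.0918, 0.0672], 0.57)]
jar_used [([0.6213, -0.013, 0.0021], 0.81), ([0.5425, -0.0929, 0.0681], 0.36), ([0.5646, 0.098, 0.0189], 0.16)]
gear [([0.6288, 0.1132, 0.0021], 0.45)]
thumb_screw [([0.4845, 0.1729, -0.0022], 0.61)]
tensile_bar [([0.5527, 0.2369, -0.0025], 0.41)]
vial_0 [([0.5505, -0.0055, 0.0097], 0.59), ([0.5471, 0.0175, 0.0108], 0.53), ([0.5533, 0.0362, 0.014], 0.48)]
wrist [[0.299, -0.907, -0.298, 0.256], [-0.954, -0.283, -0.094, -0.548], [0.001, 0.312, -0.95, 0.375], [0.0, 0.0, 0.0, 1.0]]
1.15
```

View pics/top0.png

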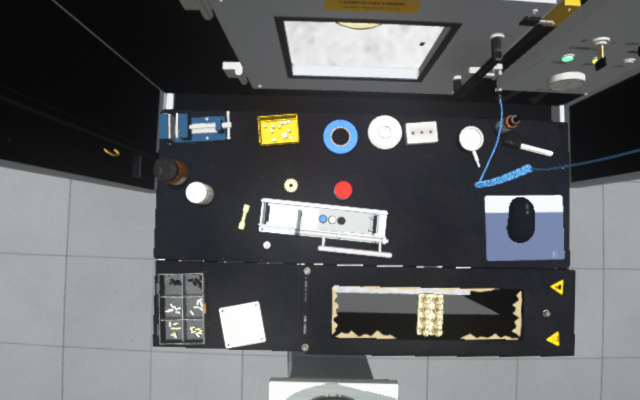

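View pics/scene0.png

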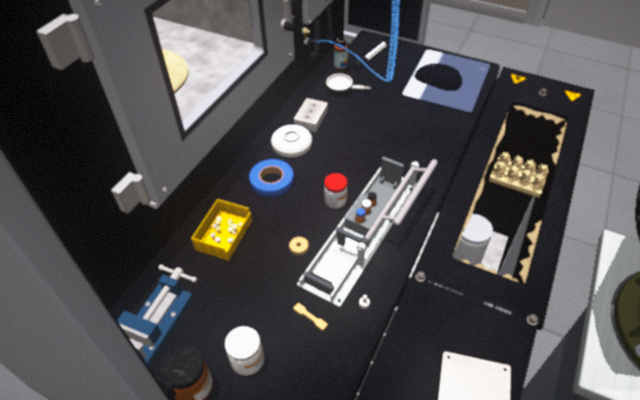

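```bash
python3 - <<'E'
import cv2
a=cv2.imread("pics/top0.png")[185:265,235:405]
cv2.imwrite("pics/topz.png",cv2.resize(a,None,fx=4.7,fy=4.7,interpolation=cv2.INTER_CUBIC))
a=cv2.imread("pics/scene0.png")[145:315,290:445]
cv2.imwrite("pics/scz.png",cv2.resize(a,None,fx=3.5,fy=3.5,interpolation=cv2.INTER_CUBIC))
E
```

```text
(no output)
```

View pics/topz.png

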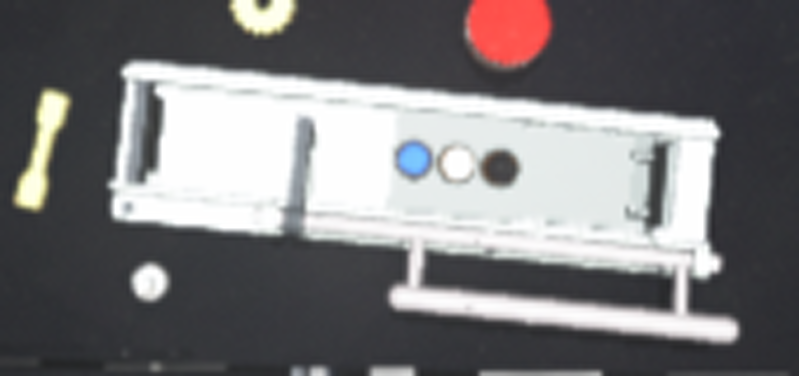

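View pics/scz.png

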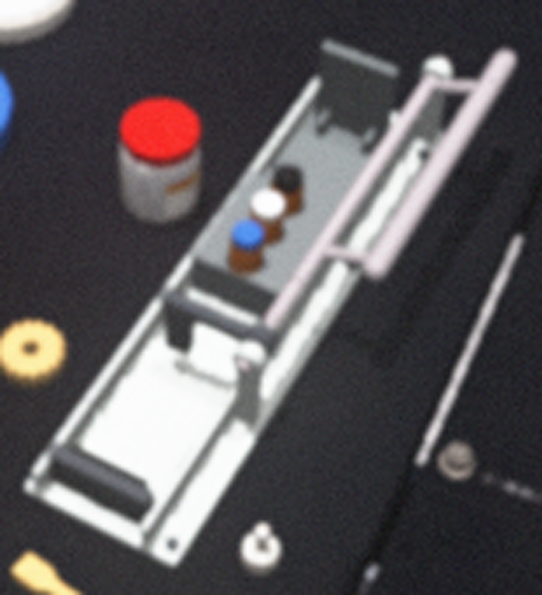

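```bash
cat > h.py <<'E'
import numpy as np, cv2
from scipy.optimize import least_squares
def proj(p,P):
    W=np.linalg.inv(np.array(p["world_from_camera"]))
    r=cv2.Rodrigues(W[:3,:3])[0]
    return cv2.projectPoints(np.asarray(P,float).reshape(-1,1,3),r,W[:3,3],np.array(p["intrinsics"]),np.array(p["distortion"]))[0].reshape(-1,2)
def c2w(X,P):
    P=np.atleast_2d(np.asarray(P,float))/1000; c,s=np.cos(X[2]),np.sin(X[2])
    return np.c_[X[0]+c*P[:,0]-s*P[:,1],X[1]+s*P[:,0]+c*P[:,1],P[:,2]]
def w2c(X,p):
    c,s=np.cos(X[2]),np.sin(X[2]);d=np.asarray(p)[:2]-X[:2]
    return np.array([c*d[0]+s*d[1],-s*d[0]+c*d[1],p[2]])*1000
E
python3 - <<'E'
from h import *
from rig import manip
T=manip.read_camera("top");S=manip.read_camera("scene")
zt=np.array([[390,297],[738,330],[113,213],[718,273],[124,66],[718,122]])/4.7-.4+[235,185]
Ct=[[-50,67.5,68],[-222,67.5,68],[98,46,5],[-212,46,5],[98,-32,22],[-212,-32,22]]
zs=np.array([[510,55],[378,275],[175,565],[25,487],])/3.5-.4+[290,145]
Cs=[[-222,67.5,68],[-50,67.5,68],[98,46,5],[98,-36,5]]
def f(X): return np.r_[(proj(T,c2w(X,Ct))-zt).ravel(),(proj(S,c2w(X,Cs))-zs).ravel()]
r=least_squares(f,[.555,.093,1.5],loss="soft_l1",f_scale=1.)
print(r.x,np.degrees(r.x[2]));print(np.round(f(r.x).reshape(-1,2),1).tolist())
for c in (0,1):
    pass
for X0 in [r.x]:
    for P in ([0,-7,20],[-136,67.5,68],[76,0,5]): print(np.round(c2w(X0,P),4))
    for p in ([.5412,-.091,.068],[.5478,-.022,.003],[.481,.176,0],[.621,-.01,0],[.633,.117,0],[.552,.235,0],[.5645,.0917,.02],[.4802,-.0345,.068]): print(np.round(w2c(X0,np.array(p)),1))
np.save("X.npy",r.x)
E
```

```text
[0.55640793 0.09292566 1.49558178] 85.69052405943133
[[-0.0, -0.9], [0.5, -0.5], [0.2, 0.5], [-3.3, 0.4], [0.2, -0.2], [0.8, 0.9], [-0.2, 0.1], [-1.9, 0.7], [0.6, -0.2], [0.3, 0.0]]
[[0.5634 0.0924 0.02  ]]
[[ 0.4789 -0.0376  0.068 ]]
[[0.5621 0.1687 0.005 ]]
[-184.5    1.3   68. ]
[-1.152e+02 -1.000e-01  3.000e+00]
[77.2 81.4  0. ]
[-97.8 -72.1   0. ]
[ 29.8 -74.6   0. ]
[141.3  15.1   0. ]
[-0.6 -8.2 20. ]
[-132.8   66.4   68. ]
```

```bash
python3 -m creep '[[[0,0,-8.5,0,0,0,0.27],[0,0,-8.5,0,0,0,0.27],[0,0,-8.5,0,0,0,0.27],[0,0,-8.5,0,0,0,0.27],[0,0,-8.5,0,0,0,0.27],[0,0,-8.5,0,0,0,0.27],[0,0,-8.5,0,0,0,0.27],[0,0,-8.5,0,0,0,0.27]]]'
cat > st.py <<'E'
from h import *
from rig import manip
from scipy.spatial.transform import Rotation as R
import sys
X=np.load("X.npy"); s=manip.sense()
M=R.from_quat(s["eef_rot"]).as_matrix()
print("t",round(s["time_s"],2),"chute xyz",np.round(w2c(X,s["eef_pos"]),1),"w",round(s["width"]*1000,1),"F",np.round(s["wrist_force"],1),"tau",np.round(s["ft_torque"],2))
c,sn=np.cos(X[2]),np.sin(X[2]); Rc=np.array([[c,-sn,0],[sn,c,0],[0,0,1]])
des=Rc@np.diag([1.,-1,-1])
print("turn deg",np.round(np.degrees(R.from_matrix(M.T@des).as_rotvec()),2), "tips", manip.tips_ahead)
if len(sys.argv)>3:
    t=np.array([float(a) for a in sys.argv[1:4]])
    tw=c2w(X,t)[0]; print("shift cm tool",np.round(M.T@(tw-s["eef_pos"])*100,2))
E
python3 st.py -205 34 150
```

```text
time_s: 2.05
eef_pos: [0.1789, -0.5727, 0.2503]
eef_rot: [0.729, 0.684, 0.0, -0.0]
wrist_force: [0.2, -0.0, 0.1]
width: 0.0541
t 2.05 chute xyz [-692.1  326.4  250.3] w 54.1 F [ 0.2 -0.   0.1] tau [ 0.03 -0.01 -0.06]
turn deg [-0.   -0.    0.67] tips 0.019
shift cm tool [48.36 29.81 10.03]
```

```bash
python3 -m creep '[[[0,0,0.67,4,2.45,0.3,0.27],[0,0,0,4,2.45,0.3,0.27],[0,0,0,4,2.45,0.3,0.27],[0,0,0,4,2.45,0.3,0.27],[0,0,0,4,2.45,0.3,0.27],[0,0,0,4,2.45,0.3,0.27],[0,0,0,4,2.45,0.3,0.27],[0,0,0,4,2.45,0.3,0.27]]]'
python3 st.py -205 34 150
```

```text
time_s: 2.85
eef_pos: [0.4022, -0.2634, 0.2253]
eef_rot: [0.736, 0.677, -0.001, 0.003]
wrist_force: [1.0, 0.2, 0.3]
width: 0.0544
t 2.85 chute xyz [-366.9  127.   225.3] w 54.4 F [1.  0.2 0.3] tau [-0.02 -0.04  0.06]
turn deg [ 0.2   0.29 -0.44] tips 0.019
shift cm tool [16.3   9.15  7.48]
```

```bash
python3 -m creep '[[[0,0,0,3.2,1.8,1.2,0.27],[0,0,0,3.2,1.8,1.2,0.27],[0,0,0,3.2,1.8,1.2,0.27],[0,0,0,3.2,1.8,1.2,0.27],[0,0,0,2.2,1.3,1.2,0.27],[0,0,0,1,0.6,1,0.27],[0,0,0,0,0,0,0.27],[0,0,0,0,0,0,0.27]]]'
python3 st.py -205 34 125
python3 - <<'E'
from rig import manip
import cv2
for n in ("wrist","scene"):
    p=manip.read_camera(n); cv2.imwrite(f"pics/{n}1.png",p["frame"][:,:,::-1])
E
```

```text
time_s: 3.65
eef_pos: [0.5131, -0.101, 0.1538]
eef_rot: [0.733, 0.68, 0.0, 0.005]
wrist_force: [-1.1, -0.1, 0.4]
width: 0.0543
t 3.65 chute xyz [-196.6   28.6  153.8] w 54.3 F [-1.1 -0.1  0.4] tau [-0.05 -0.   -0.02]
turn deg [0.47 0.39 0.07] tips 0.019
shift cm tool [-0.82 -0.56  2.89]
```

View pics/wrist1.png

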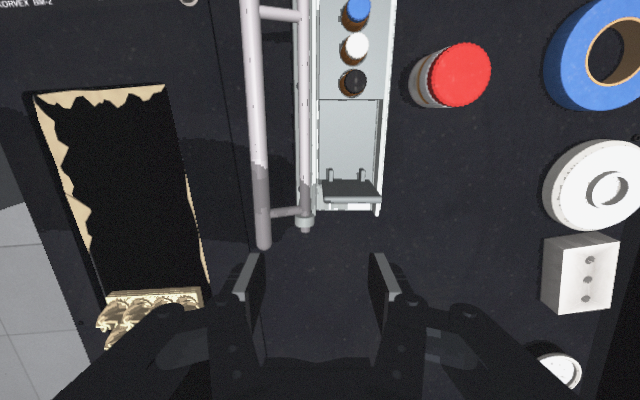

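View pics/scene1.png

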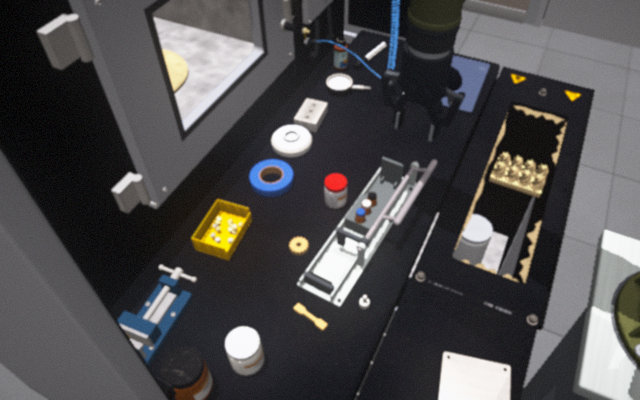

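```bash
python3 - <<'E'
from h import *
from rig import manip
X=np.load("X.npy")
p=manip.read_camera("wrist")
s=manip.sense()
for n,P in dict(barend=[-222,67.5,68],barmid60=[-100,67.5,68],plateR=[-185,22,68],plateL=[-185,-22,68],baseL=[-212,-36,5],tcp=w2c(X,s["eef_pos"])).items(): print(n,np.round(proj(p,c2w(X,P))[0]))
from scipy.spatial.transform import Rotation as R
M=R.from_quat(s["eef_rot"]).as_matrix()
for a in (-27,27,-41.5,41.5): print(a,np.round(proj(p,(s["eef_pos"]+M@np.array([0,a/1000,.019]))[None])[0]),np.round(proj(p,(s["eef_pos"]+M@np.array([0.011,a/1000,.019]))[None])[0]))
a=p["frame"][230:310,200:440]
cv2.imwrite("pics/wz.png",cv2.resize(a,None,fx=3.3,fy=3.3,interpolation=cv2.INTER_CUBIC)[:,:,::-1])
for q in ["treadle_mid","push_plate","sled"]:
    for r in manip.place_of(p,q)[:2]: print(q,np.round(w2c(X,r["position"]),1),round(r["conf"],2))
E
```

```text
barend [264. 249.]
barmid60 [254.  80.]
plateR [323. 204.]
plateL [382. 204.]
baseL [380. 210.]
tcp [314. 284.]
-27 [265. 264.] [264. 246.]
27 [364. 264.] [365. 246.]
-41.5 [238. 264.] [237. 246.]
41.5 [391. 264.] [393. 246.]
treadle_mid [-134.7   72.7   68. ] 0.58
push_plate [-187.1   -1.1   67.6] 0.63
sled [-99.8   1.2   9.6] 0.19
```

View pics/wz.png

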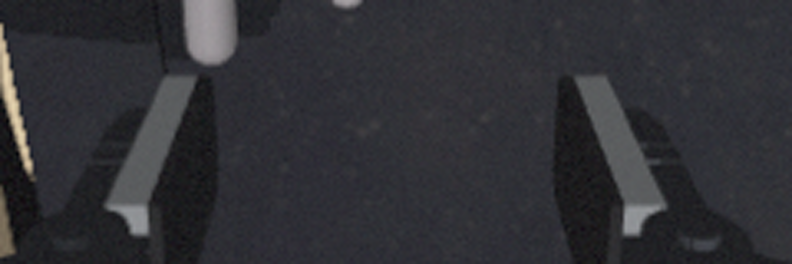

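```bash
python3 -m creep '[[[0.4,0.4,0,-0.5,-0.3,0.6,0.36],[0,0,0,-0.4,-0.1,0.6,0.36],[0,0,0,0,0,0.6,0.36],[0,0,0,0,0,0.6,0.36],[0,0,0,0,0,0.6,0.36],[0,0,0,0,0,0.6,0.36],[0,0,0,0,0,0,0.36],[0,0,0,0,0,0,0.36]]]'
python3 st.py -206 32.5 95
```

```text
time_s: 4.75
eef_pos: [0.5075, -0.1121, 0.1148]
eef_rot: [0.734, 0.679, 0.001, 0.0]
wrist_force: [0.3, -0.6, -0.0]
width: 0.0579
t 4.75 chute xyz [-208.1   33.3  114.8] w 57.9 F [ 0.3 -0.6 -0. ] tau [ 0.01  0.01 -0.04]
turn deg [ 0.07 -0.06 -0.14] tips 0.019
shift cm tool [0.21 0.08 1.98]
```

```bash
python3 -m creep '[[[0,0,0,0.1,0.1,0.5,0.36],[0,0,0,0.05,0,0.5,0.36],[0,0,0,0,0,0.5,0.36],[0,0,0,0,0,0.4,0.36],[0,0,0,0,0,0.3,0.36],[0,0,0,0,0,0.3,0.36],[0,0,0,0,0,0.3,0.36],[0,0,0,0,0,0,0.36]]]'
python3 st.py -206 32.5 60
python3 - <<'E'
from rig import manip
import cv2
for n in ("wrist",):
    p=manip.read_camera(n); cv2.imwrite(f"pics/{n}2.png",p["frame"][:,:,::-1])
E
```

```text
time_s: 5.55
eef_pos: [0.5095, -0.1103, 0.085]
eef_rot: [0.734, 0.679, 0.001, 0.001]
wrist_force: [0.8, -0.3, 1.1]
width: 0.0581
t 5.55 chute xyz [-206.2   31.5   85. ] w 58.1 F [ 0.8 -0.3  1.1] tau [ 0.07  0.04 -0.02]
turn deg [ 0.14 -0.05 -0.11] tips 0.019
shift cm tool [ 0.01 -0.1   2.5 ]
```

View pics/wrist2.png

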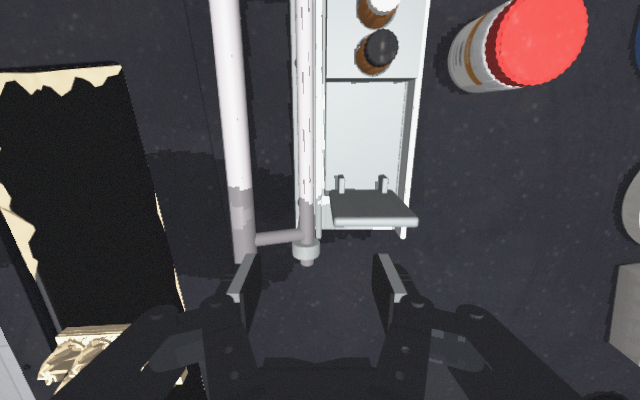

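```bash
python3 -m creep '[[[0,0,0,0,-0.1,0.3,0.36],[0,0,0,0,0,0.3,0.36],[0,0,0,0,0,0.3,0.36],[0,0,0,0,0,0.3,0.36],[0,0,0,0,0,0.3,0.36],[0,0,0,0,0,0.3,0.36],[0,0,0,0,0,0.3,0.36],[0,0,0,0,0,0,0.36]]]'
python3 st.py -206 32.5 55
```

```text
time_s: 6.4
eef_pos: [0.5116, -0.1108, 0.0643]
eef_rot: [0.734, 0.679, 0.003, 0.003]
wrist_force: [1.3, 0.5, 2.5]
width: 0.0584
t 6.4 chute xyz [-206.5   29.4   64.3] w 58.4 F [1.3 0.5 2.5] tau [ 0.02 -0.13  0.04]
turn deg [ 0.49 -0.01 -0.11] tips 0.019
shift cm tool [ 0.05 -0.32  0.92]
```

```bash
python3 -m creep '[[[0.4,0,0,0,-0.35,0,0.36],[0.2,0,0,0,-0.1,0.1,0.36],[0,0,0,0,0,0.2,0.36],[0,0,0,0,0,0.2,0.36],[0,0,0,0,0,0.2,0.36],[0,0,0,0,0,0,0.36],[0,0,0,0,0,0,0.36],[0,0,0,0,0,0,0.36]]]'
python3 st.py -206 32.5 55
python3 - <<'E'
from rig import manip
import cv2
for n in ("wrist","scene"):
    p=manip.read_camera(n); f=p["frame"][:,:,::-1]
    if n=="scene": f=cv2.resize(f[60:320,260:480],None,fx=2.3,fy=2.3,interpolation=cv2.INTER_CUBIC)
    cv2.imwrite(f"pics/{n}3.png",f)
E
```

```text
time_s: 7.2
eef_pos: [0.5127, -0.111, 0.0591]
eef_rot: [0.734, 0.679, 0.003, 0.003]
wrist_force: [3.1, 0.3, 4.2]
width: 0.0582
t 7.2 chute xyz [-206.6   28.3   59.1] w 58.2 F [3.1 0.3 4.2] tau [-0.01 -0.37 -0.04]
turn deg [ 0.46 -0.02 -0.09] tips 0.019
shift cm tool [ 0.06 -0.42  0.4 ]
```

View pics/wrist3.png

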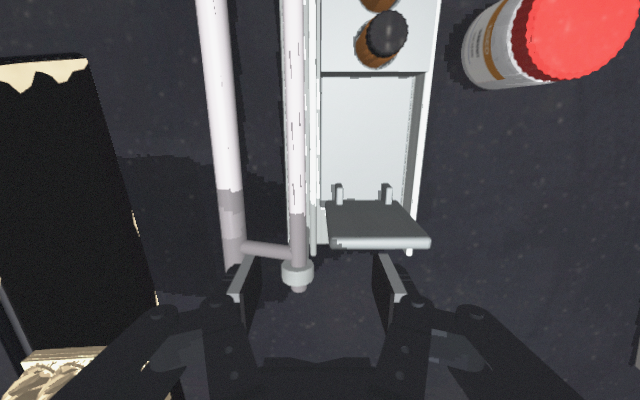

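View pics/scene3.png

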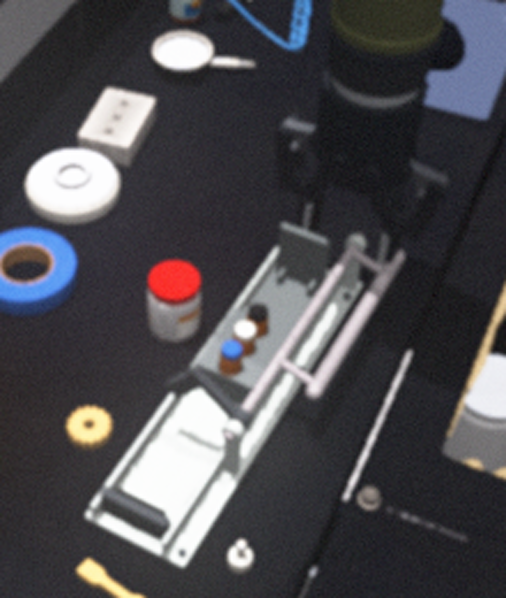

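```bash
python3 -m creep '[[[0,0,0,0,0,-0.5,0.36],[0,0,0,0,0,-0.6,0.36],[0,0,0,0,0,-0.6,0.36],[0,0,0,0,0,-0.6,0.36],[0,0,0,0,0,-0.6,0.36],[0.4,0,0,0,-0.3,-0.3,0.36],[0,0,0,0,-0.4,0,0.36],[0,0,0,0,0,0,0.36]]]'
python3 st.py -206 35.5 82
```

```text
time_s: 8.1
eef_pos: [0.5025, -0.11, 0.0921]
eef_rot: [0.734, 0.679, -0.001, -0.002]
wrist_force: [-0.3, 0.3, -0.7]
width: 0.0577
t 8.1 chute xyz [-206.4   38.5   92.1] w 57.7 F [-0.3  0.3 -0.7] tau [ 0.06 -0.05  0.02]
turn deg [-0.22 -0.06 -0.09] tips 0.019
shift cm tool [0.04 0.3  1.01]
```

```bash
python3 -m creep '[[[-0.2,0,0,0,0.25,0,0.36],[0,0,0,0,0,0.4,0.36],[0,0,0,0,0,0.4,0.36],[0,0,0,0,0,0.4,0.36],[0,0,0,0,0,0.4,0.36],[0,0,0,0,0,0.4,0.36],[0,0,0,0,0,0,0.36],[0,0,0,0,0,0,0.36]]]'
python3 st.py -206 35.5 55
python3 - <<'E'
from rig import manip
import cv2
for n in ("wrist",):
    p=manip.read_camera(n); f=p["frame"][:,:,::-1]
    cv2.imwrite(f"pics/{n}4.png",f)
E
```

```text
time_s: 8.9
eef_pos: [0.5016, -0.1098, 0.0686]
eef_rot: [0.734, 0.679, -0.002, -0.003]
wrist_force: [-1.9, 0.6, 2.4]
width: 0.0579
t 8.9 chute xyz [-206.3   39.4   68.6] w 57.9 F [-1.9  0.6  2.4] tau [-0.02  0.44  0.01]
turn deg [-0.38 -0.05 -0.11] tips 0.019
shift cm tool [0.03 0.4  1.36]
```

View pics/wrist4.png

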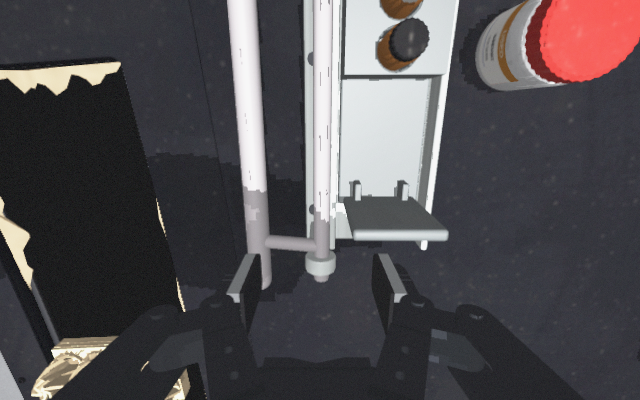

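```bash
python3 -m creep '[[[-0.3,0,0,0,0.3,-0.2,0.36],[0,0,0,0,0.2,0,0.36],[0,0,0,0,0,0.2,0.36],[0,0,0,0,0.05,0.3,0.36],[0,0,0,0,0.1,0.3,0.36],[0,0,0,0,0.1,0.3,0.36],[0,0,0,0,0,0,0.36],[0,0,0,0,0,0,0.36]]]'
python3 st.py -206 31.5 52
```

```text
time_s: 9.75
eef_pos: [0.5128, -0.1108, 0.0602]
eef_rot: [0.734, 0.679, 0.002, 0.001]
wrist_force: [-0.4, 0.1, 2.5]
width: 0.0581
t 9.75 chute xyz [-206.4   28.2   60.2] w 58.1 F [-0.4  0.1  2.5] tau [-0.04  0.12  0.01]
turn deg [ 0.26 -0.04 -0.1 ] tips 0.019
shift cm tool [ 0.04 -0.34  0.82]
```

```bash
python3 - <<'E'
from rig import manip
import cv2
for n in ("wrist",):
    p=manip.read_camera(n); f=p["frame"][:,:,::-1]
    cv2.imwrite(f"pics/{n}5.png",cv2.resize(f[150:350,150:470],None,fx=2.4,fy=2.4,interpolation=cv2.INTER_CUBIC))
E
python3 st.py
```

```text
t 9.8 chute xyz [-206.4   28.1   60.3] w 57.9 F [-0.   1.1  3.4] tau [0.01 0.11 0.  ]
turn deg [ 0.27 -0.04 -0.1 ] tips 0.019
```

View pics/wrist5.png

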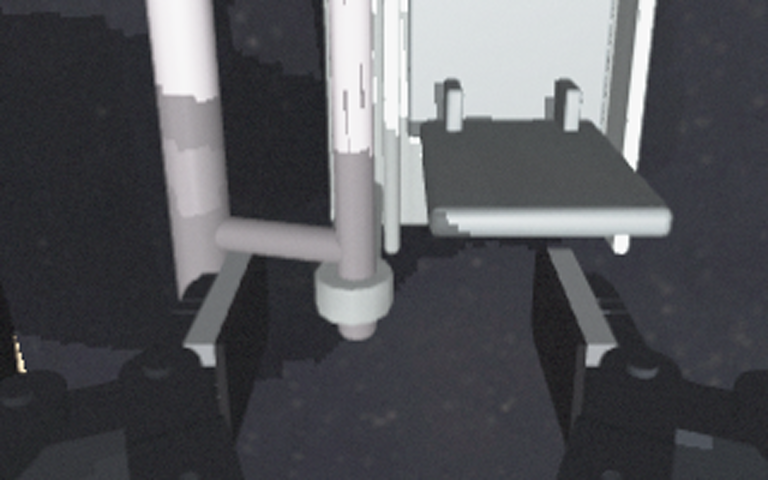

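```bash
cat > ang.py <<'E'
from h import *
from rig import manip
import sys
X=np.load("X.npy")
p=manip.read_camera("wrist"); n=sys.argv[1]
f=p["frame"][:,:,::-1]; cv2.imwrite(f"pics/{n}.png",cv2.resize(f[100:350,130:450],None,fx=2.4,fy=2.4,interpolation=cv2.INTER_CUBIC))
sh=proj(p,c2w(X,[[-150,36,55],[-190,36,55]])); print("shaft",np.round(sh))
for g in (0,.2,.4,.6,.8,.9,1.05):
    a=np.radians(22.4)-g; P=[[x,36+34*np.cos(a),55+34*np.sin(a)] for x in (-150,-180)]
    print(g,np.round(P[0][1:],1),"bar px",np.round(proj(p,c2w(X,P))).tolist())
s=manip.sense()
from scipy.spatial.transform import Rotation as R
M=R.from_quat(s["eef_rot"]).as_matrix()
w=s["width"]/2
for d in (.011,.015,.019): print("tipA front in/out",d,np.round(proj(p,s["eef_pos"]+(M@np.array([[.011,-w,d],[.011,-w-.008,d]]).T).T)).tolist())
if len(sys.argv)>2:
    s_=manip.read_camera("scene"); f=s_["frame"][:,:,::-1]
    cv2.imwrite(f"pics/{n}s.png",cv2.resize(f[120:320,270:450],None,fx=2.9,fy=2.9,interpolation=cv2.INTER_CUBIC))
    for g in (0,.3,.6,.8,.9,1.05):
        a=np.radians(22.4)-g; P=[[x,36+34*np.cos(a),55+34*np.sin(a)] for x in (-50,-120)]
        q=np.array([[0,-43],[0,-35]]) ; c,s2=np.cos(g),np.sin(g)
        print(g,"scene bar px zoom",np.round((proj(s_,c2w(X,P))-[270,120])*2.9).tolist())
E
python3 ang.py w6 s
```

```text
shaft [[296. 166.]
 [298. 248.]]
0 [67.4 68. ] bar px [[215.0, 172.0], [223.0, 241.0]]
0.2 [69.4 61.5] bar px [[215.0, 169.0], [223.0, 235.0]]
0.4 [70.  54.7] bar px [[219.0, 166.0], [226.0, 229.0]]
0.6 [69.3 47.9] bar px [[225.0, 163.0], [231.0, 224.0]]
0.8 [67.2 41.5] bar px [[233.0, 161.0], [238.0, 219.0]]
0.9 [65.7 38.4] bar px [[238.0, 160.0], [243.0, 217.0]]
1.05 [62.9 34.2] bar px [[245.0, 158.0], [250.0, 214.0]]
tipA front in/out 0.011 [[257.0, 253.0], [241.0, 253.0]]
tipA front in/out 0.015 [[259.0, 249.0], [243.0, 249.0]]
tipA front in/out 0.019 [[260.0, 246.0], [245.0, 246.0]]
0 scene bar px zoom [[364.0, 301.0], [414.0, 221.0]]
0.3 scene bar px zoom [[366.0, 313.0], [416.0, 234.0]]
0.6 scene bar px zoom [[364.0, 324.0], [413.0, 244.0]]
0.8 scene bar px zoom [[360.0, 329.0], [408.0, 250.0]]
0.9 scene bar px zoom [[357.0, 331.0], [406.0, 252.0]]
1.05 scene bar px zoom [[352.0, 334.0], [401.0, 255.0]]
```

View pics/w6s.png

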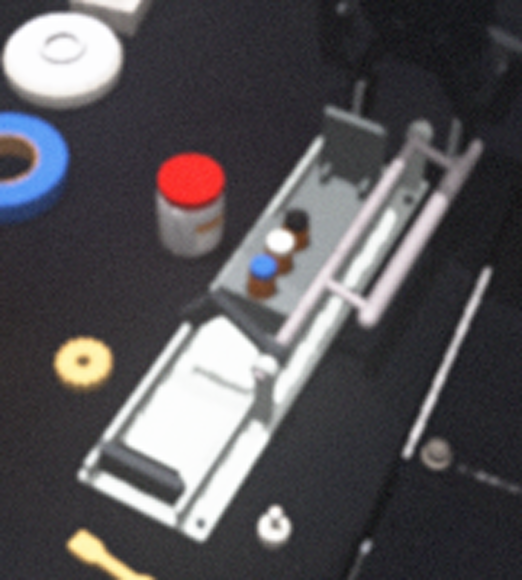

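View pics/w6.png

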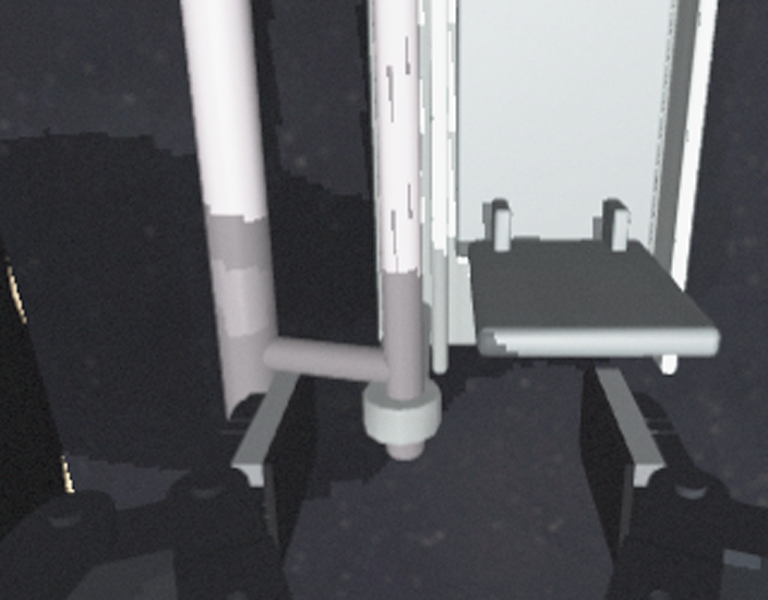

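```bash
python3 -m creep '[[[0,0,0,0,0,-0.6,0.36],[0,0,0,-0.1,0,-0.6,0.36],[0,0,0,-0.1,0,-0.6,0.36],[0,0,0,0,0,-0.5,0.36],[0.2,0,0,0,-0.2,-0.3,0.36],[0,0,0,0,-0.2,0,0.36],[0,0,0,0,0,0,0.36],[0,0,0,0,0,0,0.36]]]'
python3 st.py -209 34.5 84
```

```text
time_s: 10.7
eef_pos: [0.5078, -0.1125, 0.0887]
eef_rot: [0.734, 0.679, 0.001, -0.0]
wrist_force: [-0.2, 0.4, 0.1]
width: 0.0578
t 10.7 chute xyz [-208.5   33.    88.7] w 57.8 F [-0.2  0.4  0.1] tau [0.02 0.02 0.03]
turn deg [ 0.05 -0.06 -0.1 ] tips 0.019
shift cm tool [-0.05 -0.15  0.47]
```

```bash
python3 -m creep '[[[0,0,0,0,-0.15,0.2,0.36],[0,0,0,0,-0.05,0.3,0.36],[0,0,0,0,-0.05,0.3,0.36],[0,0,0,0,0,0.3,0.36],[0,0,0,0,0,0.3,0.36],[0,0,0,0,0,0.2,0.36],[0,0,0,0,0,0,0.36],[0,0,0,0,0,0,0.36]]]'
python3 st.py -209 36.5 70
```

```text
time_s: 11.5
eef_pos: [0.5024, -0.1121, 0.0702]
eef_rot: [0.734, 0.679, -0.001, -0.002]
wrist_force: [-1.5, 0.1, 3.5]
width: 0.0584
t 11.5 chute xyz [-208.5   38.4   70.2] w 58.4 F [-1.5  0.1  3.5] tau [-0.01  0.46  0.01]
turn deg [-0.24 -0.05 -0.11] tips 0.019
shift cm tool [-0.05  0.19  0.01]
```

```bash
python3 -m creep '[[[-0.2,0,0,0,0.1,0,0.36],[0,0,0,0,0.05,0.2,0.36],[0,0,0,0,0.05,0.2,0.36],[0,0,0,0,0.05,0.2,0.36],[0,0,0,0,0.05,0.2,0.36],[0,0,0,0,0,0,0.36],[0,0,0,0,0,0,0.36],[0,0,0,0,0,0,0.36]]]'
python3 st.py -209 34 57; python3 ang.py w7
```

```text
time_s: 12.3
eef_pos: [0.5056, -0.1123, 0.0616]
eef_rot: [0.734, 0.679, 0.0, -0.001]
wrist_force: [-2.0, -1.2, 2.1]
width: 0.058
t 12.3 chute xyz [-208.5   35.3   61.6] w 58.0 F [-2.  -1.2  2.1] tau [-0.04  0.56  0.01]
turn deg [-0.04 -0.05 -0.11] tips 0.019
shift cm tool [-0.05  0.13  0.46]
shaft [[312. 161.]
 [313. 243.]]
0 [67.4 68. ] bar px [[233.0, 166.0], [240.0, 235.0]]
0.2 [69.4 61.5] bar px [[233.0, 163.0], [239.0, 229.0]]
0.4 [70.  54.7] bar px [[236.0, 161.0], [241.0, 224.0]]
0.6 [69.3 47.9] bar px [[241.0, 158.0], [246.0, 219.0]]
0.8 [67.2 41.5] bar px [[248.0, 156.0], [253.0, 214.0]]
0.9 [65.7 38.4] bar px [[253.0, 155.0], [257.0, 212.0]]
1.05 [62.9 34.2] bar px [[260.0, 154.0], [263.0, 210.0]]
tipA front in/out 0.011 [[257.0, 253.0], [241.0, 253.0]]
tipA front in/out 0.015 [[258.0, 249.0], [243.0, 249.0]]
tipA front in/out 0.019 [[260.0, 246.0], [245.0, 246.0]]
```

View pics/w7.png

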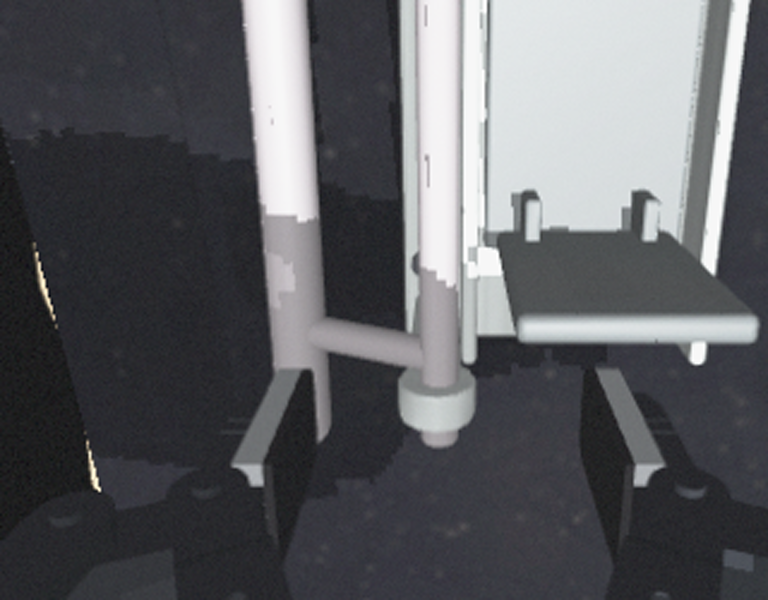

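```bash
python3 -m creep '[[[0,0,0,0,0.1,0.2,0.36],[0,0,0,0,0.1,0.2,0.36],[0,0,0,0,0.1,0.2,0.36],[0,0,0,0,0.05,0.2,0.36],[0,0,0,0,0,0.1,0.36],[0,0,0,0,0,0.1,0.36],[0,0,0,0,0,0,0.36],[0,0,0,0,0,0,0.36]]]'
python3 st.py -209 31 53; python3 ang.py w8 s
```

```text
time_s: 13.15
eef_pos: [0.5092, -0.1126, 0.0542]
eef_rot: [0.734, 0.679, 0.0, -0.0]
wrist_force: [-3.0, 0.2, 3.6]
width: 0.0582
t 13.15 chute xyz [-208.5   31.6   54.2] w 58.2 F [-3.   0.2  3.6] tau [0.01 0.73 0.03]
turn deg [-0.03 -0.04 -0.12] tips 0.019
shift cm tool [-0.05  0.06  0.12]
shaft [[303. 164.]
 [304. 250.]]
0 [67.4 68. ] bar px [[218.0, 170.0], [226.0, 242.0]]
0.2 [69.4 61.5] bar px [[219.0, 167.0], [226.0, 236.0]]
0.4 [70.  54.7] bar px [[222.0, 164.0], [229.0, 230.0]]
0.6 [69.3 47.9] bar px [[228.0, 161.0], [234.0, 224.0]]
0.8 [67.2 41.5] bar px [[237.0, 159.0], [242.0, 219.0]]
0.9 [65.7 38.4] bar px [[242.0, 158.0], [247.0, 217.0]]
1.05 [62.9 34.2] bar px [[250.0, 156.0], [254.0, 214.0]]
tipA front in/out 0.011 [[258.0, 252.0], [242.0, 252.0]]
tipA front in/out 0.015 [[259.0, 249.0], [244.0, 249.0]]
tipA front in/out 0.019 [[260.0, 245.0], [245.0, 245.0]]
0 scene bar px zoom [[364.0, 301.0], [414.0, 221.0]]
0.3 scene bar px zoom [[366.0, 313.0], [416.0, 234.0]]
0.6 scene bar px zoom [[364.0, 324.0], [413.0, 244.0]]
0.8 scene bar px zoom [[360.0, 329.0], [408.0, 250.0]]
0.9 scene bar px zoom [[357.0, 331.0], [406.0, 252.0]]
1.05 scene bar px zoom [[352.0, 334.0], [401.0, 255.0]]
```

View pics/w8.png

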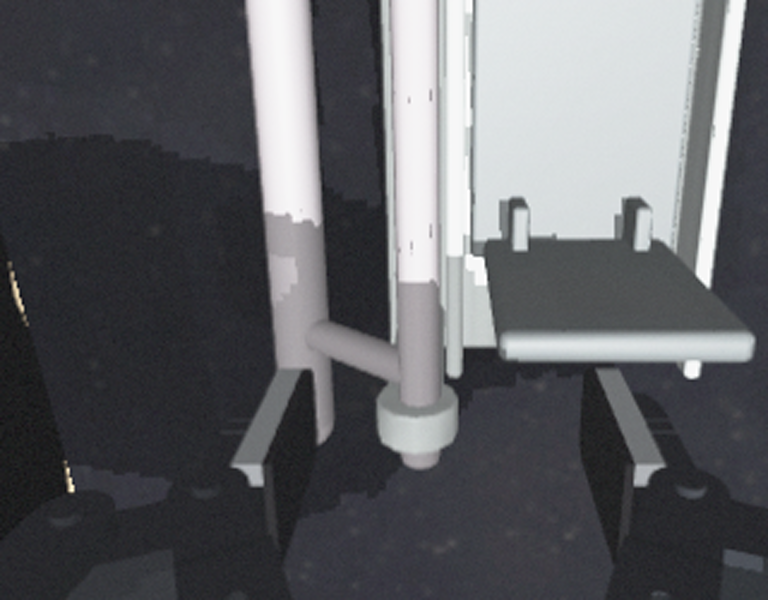

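View pics/w8s.png

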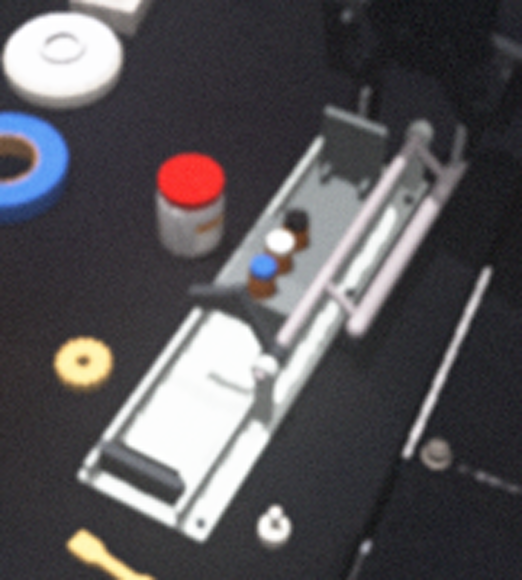

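```bash
python3 -m creep '[[[0,0,0,0,0,0.15,0.36],[0,0,0,0,0,0.15,0.36],[0,0,0,0.1,0,0.15,0.36],[0,0,0,0.15,0,0.1,0.36],[0,0,0,0.15,0,0.1,0.36],[0,0,0,0.15,0,0.1,0.36],[0,0,0,0,0,0.1,0.36],[0,0,0,0,0,0.1,0.36]]]'
python3 st.py -196 31 53
```

```text
time_s: 14.05
eef_pos: [0.5096, -0.1125, 0.0535]
eef_rot: [0.734, 0.679, -0.004, 0.005]
wrist_force: [-6.4, 2.2, 17.0]
width: 0.058
t 14.05 chute xyz [-208.3   31.2   53.5] w 58.0 F [-6.4  2.2 17. ] tau [ 0.45  1.89 -0.05]
turn deg [ 0.06  0.73 -0.21] tips 0.019
shift cm tool [1.23 0.02 0.03]
```

```bash
python3 -m creep '[[[0,0.3,0,0.2,0,0,0.36],[0,0.3,0,0.3,0,0,0.36],[0,0.1,0,0.3,0,0.02,0.36],[0,0,0,0.3,0,0.02,0.36],[0,0,0,0.2,0,0.02,0.36],[0,0,0,0.1,0,0.02,0.36],[0,0,0,0,0,0.02,0.36],[0,0,0,0,0,0.02,0.36]]]'
python3 st.py -196 31 53
```

```text
time_s: 14.85
eef_pos: [0.5144, -0.1013, 0.054]
eef_rot: [0.735, 0.678, -0.0, 0.006]
wrist_force: [-1.9, -2.9, 8.1]
width: 0.0583
t 14.85 chute xyz [-196.8   27.3   54. ] w 58.3 F [-1.9 -2.9  8.1] tau [-0.58  0.66  0.12]
turn deg [ 0.44  0.48 -0.24] tips 0.019
shift cm tool [ 0.08 -0.37  0.1 ]
```

```bash
python3 -m creep '[[[0.2,0.3,0,0,-0.15,0,0.36],[0.2,0.2,0,0,-0.15,0,0.36],[0,0,0,0,-0.1,0,0.36],[0,0,0,0,0,0,0.36],[0,0,0,0,0,0.02,0.36],[0,0,0,0,0,0.02,0.36],[0,0,0,0,0,0.02,0.36],[0,0,0,0,0,0.02,0.36]]]'
python3 st.py -196 31 53; python3 ang.py w9
```

```text
time_s: 15.65
eef_pos: [0.5141, -0.1013, 0.0544]
eef_rot: [0.734, 0.679, 0.002, 0.003]
wrist_force: [-0.6, -2.4, 4.9]
width: 0.058
t 15.65 chute xyz [-196.9   27.6   54.4] w 58.0 F [-0.6 -2.4  4.9] tau [-0.51  0.29  0.09]
turn deg [ 0.41  0.01 -0.2 ] tips 0.019
shift cm tool [ 0.09 -0.34  0.14]
shaft [[294. 190.]
 [296. 272.]]
0 [67.4 68. ] bar px [[211.0, 199.0], [219.0, 268.0]]
0.2 [69.4 61.5] bar px [[212.0, 195.0], [219.0, 260.0]]
0.4 [70.  54.7] bar px [[215.0, 190.0], [222.0, 253.0]]
0.6 [69.3 47.9] bar px [[222.0, 187.0], [228.0, 246.0]]
0.8 [67.2 41.5] bar px [[230.0, 183.0], [236.0, 241.0]]
0.9 [65.7 38.4] bar px [[235.0, 182.0], [240.0, 238.0]]
1.05 [62.9 34.2] bar px [[243.0, 180.0], [247.0, 235.0]]
tipA front in/out 0.011 [[257.0, 252.0], [241.0, 253.0]]
tipA front in/out 0.015 [[259.0, 249.0], [243.0, 249.0]]
tipA front in/out 0.019 [[260.0, 246.0], [245.0, 246.0]]
```

View pics/w9.png

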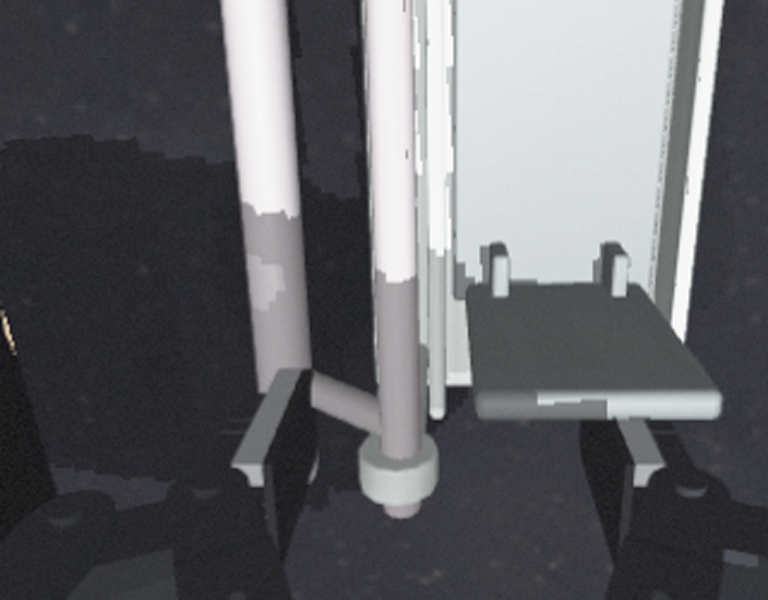

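```bash
python3 -m creep '[[[0.3,0,0.2,0.2,-0.3,0.05,0.36],[0,0,0,0.2,-0.15,0.05,0.36],[0,0,0,0.2,-0.1,0.05,0.36],[0,0,0,0.2,0,0.05,0.36],[0,0,0,0.2,0,0.05,0.36],[0,0,0,0.1,0,0.05,0.36],[0,0,0,0,0,0.03,0.36],[0,0,0,0,0,0.03,0.36]]]'
python3 st.py -186 31 53
```

```text
time_s: 16.5
eef_pos: [0.5141, -0.0951, 0.0542]
eef_rot: [0.736, 0.676, -0.001, 0.008]
wrist_force: [-1.2, -1.6, 8.9]
width: 0.0582
t 16.5 chute xyz [-190.7   28.    54.2] w 58.2 F [-1.2 -1.6  8.9] tau [-0.34  0.63  0.07]
turn deg [ 0.63  0.72 -0.55] tips 0.019
shift cm tool [ 0.47 -0.3   0.11]
```

```bash
python3 -m creep '[[[0.4,0.5,-0.4,0.3,-0.25,0.1,0.40],[0.2,0.2,0,0.3,-0.25,0.08,0.42],[0,0,0,0.3,-0.2,0.06,0.42],[0,0,0,0.3,-0.1,0.06,0.42],[0,0,0,0.3,0,0.06,0.42],[0,0,0,0.3,0,0.06,0.42],[0,0,0,0.2,0,0.05,0.42],[0,0,0,0,0,0.04,0.42]]]'
python3 st.py -186 31 53;python3 ang.py w10
```

```text
time_s: 17.3
eef_pos: [0.5136, -0.0829, 0.0538]
eef_rot: [0.735, 0.678, -0.003, 0.011]
wrist_force: [-1.5, 0.5, 8.9]
width: 0.0603
t 17.3 chute xyz [-178.5   29.5   53.8] w 60.3 F [-1.5  0.5  8.9] tau [ 0.13  0.62 -0.04]
turn deg [ 0.72  1.15 -0.35] tips 0.019
shift cm tool [-0.75 -0.15  0.09]
shaft [[299. 231.]
 [301. 305.]]
0 [67.4 68. ] bar px [[220.0, 245.0], [228.0, 306.0]]
0.2 [69.4 61.5] bar px [[220.0, 238.0], [227.0, 297.0]]
0.4 [70.  54.7] bar px [[223.0, 231.0], [230.0, 288.0]]
0.6 [69.3 47.9] bar px [[229.0, 225.0], [235.0, 280.0]]
0.8 [67.2 41.5] bar px [[237.0, 220.0], [242.0, 273.0]]
0.9 [65.7 38.4] bar px [[241.0, 218.0], [246.0, 270.0]]
1.05 [62.9 34.2] bar px [[248.0, 215.0], [253.0, 266.0]]
tipA front in/out 0.011 [[254.0, 252.0], [238.0, 252.0]]
tipA front in/out 0.015 [[256.0, 249.0], [240.0, 249.0]]
tipA front in/out 0.019 [[257.0, 245.0], [242.0, 245.0]]
```

View pics/w10.png

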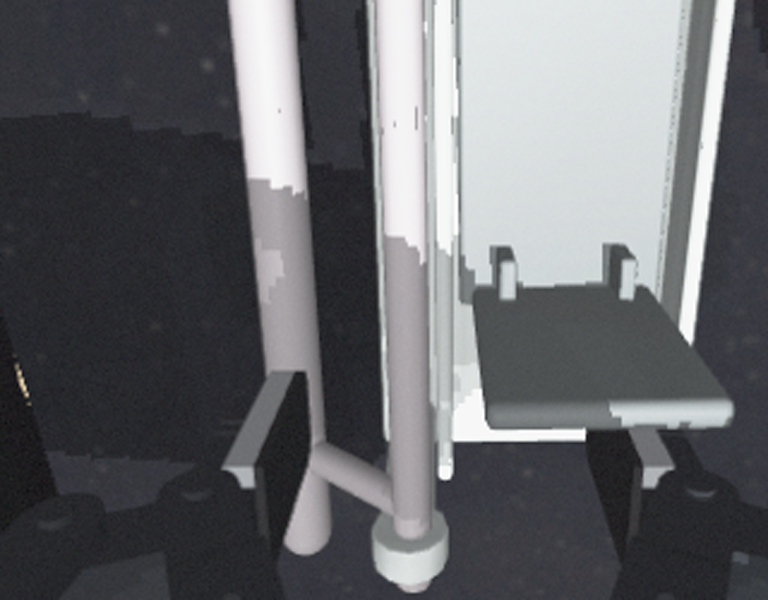

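```bash
python3 -m creep '[[[0.4,0.6,-0.3,0.4,-0.15,0.05,0.42],[0.2,0.4,0,0.5,-0.1,0.05,0.42],[0,0.3,0,0.5,-0.05,0.05,0.42],[0,0.2,0,0.5,-0.05,0.05,0.42],[0,0.2,0,0.5,0,0.05,0.42],[0,0.2,0,0.5,0,0.05,0.42],[0,0.2,0,0.3,0,0.05,0.42],[0,0,0,0,0,0.03,0.42]]]'
python3 st.py -75 31 53
```

```text
time_s: 18.15
eef_pos: [0.5161, -0.0584, 0.0537]
eef_rot: [0.735, 0.678, 0.002, 0.004]
wrist_force: [-1.3, 0.0, 8.6]
width: 0.0605
t 18.15 chute xyz [-153.9   28.9   53.7] w 60.5 F [-1.3  0.   8.6] tau [0.04 0.62 0.03]
turn deg [ 0.54  0.12 -0.27] tips 0.019
shift cm tool [ 7.89 -0.25  0.05]
```

```bash
python3 -m creep '[[[0.3,0.2,-0.2,0.5,-0.2,0.05,0.42],[0.1,0.2,0,0.5,-0.15,0.05,0.42],[0,0.2,0,0.5,-0.1,0.05,0.42],[0,0.2,0,0.5,-0.05,0.05,0.42],[0,0.2,0,0.5,-0.05,0.05,0.42],[0,0.2,0,0.5,0,0.05,0.42],[0,0.2,0,0.3,0,0.05,0.42],[0,0,0,0,0,0.03,0.42]]]'
python3 st.py -75 31 53;python3 ang.py w11 s
```

```text
time_s: 18.95
eef_pos: [0.5169, -0.0325, 0.0538]
eef_rot: [0.735, 0.678, 0.005, 0.003]
wrist_force: [-1.4, -0.0, 9.3]
width: 0.061
t 18.95 chute xyz [-128.    30.    53.8] w 61.0 F [-1.4 -0.   9.3] tau [ 0.02  0.59 -0.06]
turn deg [ 0.62 -0.18 -0.28] tips 0.019
shift cm tool [ 5.3  -0.13  0.09]
shaft [[303. 323.]
 [304. 385.]]
0 [67.4 68. ] bar px [[233.0, 344.0], [238.0, 394.0]]
0.2 [69.4 61.5] bar px [[232.0, 333.0], [238.0, 382.0]]
0.4 [70.  54.7] bar px [[235.0, 324.0], [239.0, 371.0]]
0.6 [69.3 47.9] bar px [[239.0, 315.0], [244.0, 360.0]]
0.8 [67.2 41.5] bar px [[246.0, 307.0], [250.0, 351.0]]
0.9 [65.7 38.4] bar px [[250.0, 303.0], [254.0, 347.0]]
1.05 [62.9 34.2] bar px [[256.0, 299.0], [260.0, 342.0]]
tipA front in/out 0.011 [[254.0, 252.0], [238.0, 252.0]]
tipA front in/out 0.015 [[256.0, 249.0], [240.0, 249.0]]
tipA front in/out 0.019 [[257.0, 245.0], [242.0, 245.0]]
0 scene bar px zoom [[364.0, 301.0], [414.0, 221.0]]
0.3 scene bar px zoom [[366.0, 313.0], [416.0, 234.0]]
0.6 scene bar px zoom [[364.0, 324.0], [413.0, 244.0]]
0.8 scene bar px zoom [[360.0, 329.0], [408.0, 250.0]]
0.9 scene bar px zoom [[357.0, 331.0], [406.0, 252.0]]
1.05 scene bar px zoom [[352.0, 334.0], [401.0, 255.0]]
```

View pics/w11.png

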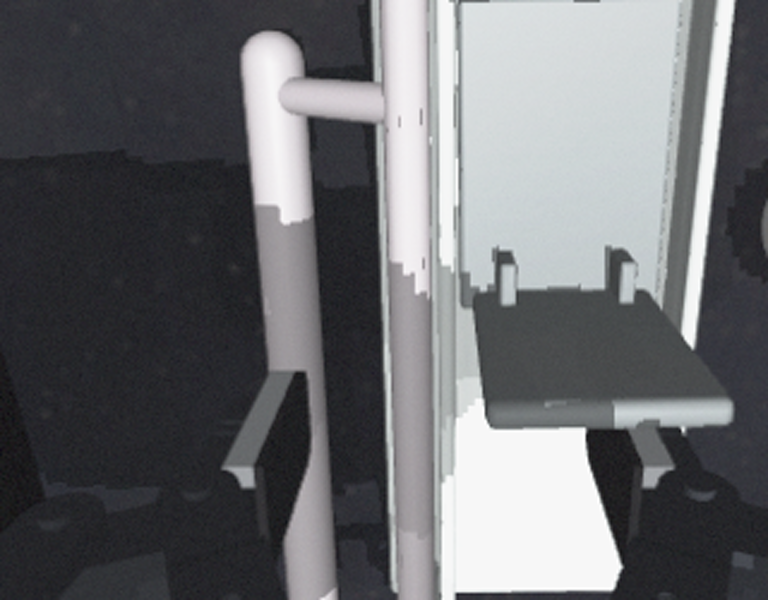

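View pics/w11s.png

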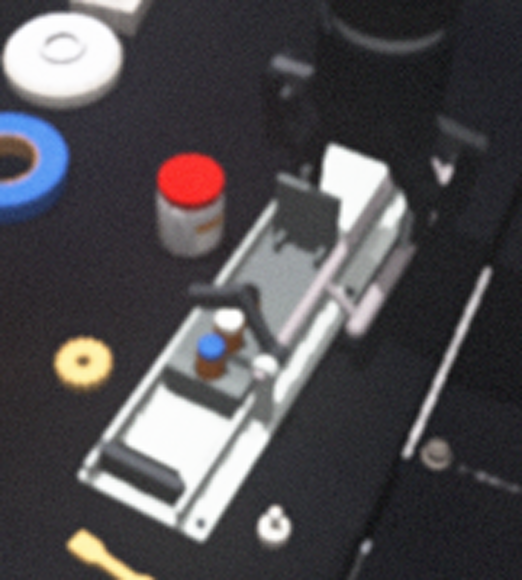

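```bash
python3 -m creep '[[[0.3,0,-0.2,0.5,-0.1,0.05,0.42],[0.2,0.1,0,0.5,-0.1,0.05,0.42],[0,0.1,0,0.5,-0.05,0.05,0.42],[0,0.1,0,0.5,-0.05,0.05,0.42],[0,0.1,0,0.5,-0.05,0.05,0.42],[0,0.1,0,0.5,0,0.05,0.42],[0,0.1,0,0.3,0,0.05,0.42],[0,0,0,0,0,0.03,0.42]]]'
python3 st.py -75 31 53
```

```text
time_s: 19.85
eef_pos: [0.5189, -0.0072, 0.0538]
eef_rot: [0.735, 0.678, 0.001, 0.006]
wrist_force: [-2.0, -1.2, 9.2]
width: 0.0607
t 19.85 chute xyz [-102.7   29.8   53.8] w 60.7 F [-2.  -1.2  9.2] tau [-0.08  0.51 -0.02]
turn deg [ 0.54  0.4  -0.32] tips 0.019
shift cm tool [ 2.77 -0.13  0.06]
```

```bash
python3 -m creep '[[[0.3,0.2,-0.2,0.4,-0.15,0.05,0.42],[0.2,0.2,0,0.4,-0.1,0.05,0.42],[0,0.2,0,0.4,-0.05,0.05,0.42],[0,0.2,0,0.3,-0.05,0.05,0.42],[0,0.1,0,0.3,-0.05,0.05,0.42],[0,0.1,0,0.2,0,0.05,0.42],[0,0.1,0,0,0,0.05,0.42],[0,0,0,0,0,0.03,0.42]]]'
python3 st.py -75 31 53;python3 ang.py w12 s
```

```text
time_s: 20.65
eef_pos: [0.519, 0.0058, 0.0537]
eef_rot: [0.735, 0.678, 0.0, 0.005]
wrist_force: [-1.0, -1.2, 7.9]
width: 0.0604
t 20.65 chute xyz [-89.7  30.8  53.7] w 60.4 F [-1.  -1.2  7.9] tau [-0.36  0.5   0.06]
turn deg [ 0.42  0.32 -0.33] tips 0.019
shift cm tool [ 1.47 -0.03  0.06]
shaft [[305. 382.]
 [306. 435.]]
0 [67.4 68. ] bar px [[241.0, 406.0], [246.0, 448.0]]
0.2 [69.4 61.5] bar px [[241.0, 394.0], [245.0, 435.0]]
0.4 [70.  54.7] bar px [[242.0, 382.0], [247.0, 423.0]]
0.6 [69.3 47.9] bar px [[247.0, 371.0], [250.0, 411.0]]
0.8 [67.2 41.5] bar px [[253.0, 362.0], [256.0, 400.0]]
0.9 [65.7 38.4] bar px [[256.0, 358.0], [259.0, 396.0]]
1.05 [62.9 34.2] bar px [[262.0, 352.0], [265.0, 390.0]]
tipA front in/out 0.011 [[254.0, 252.0], [239.0, 252.0]]
tipA front in/out 0.015 [[256.0, 249.0], [240.0, 249.0]]
tipA front in/out 0.019 [[257.0, 246.0], [242.0, 246.0]]
0 scene bar px zoom [[364.0, 301.0], [414.0, 221.0]]
0.3 scene bar px zoom [[366.0, 313.0], [416.0, 234.0]]
0.6 scene bar px zoom [[364.0, 324.0], [413.0, 244.0]]
0.8 scene bar px zoom [[360.0, 329.0], [408.0, 250.0]]
0.9 scene bar px zoom [[357.0, 331.0], [406.0, 252.0]]
1.05 scene bar px zoom [[352.0, 334.0], [401.0, 255.0]]
```

View pics/w12.png

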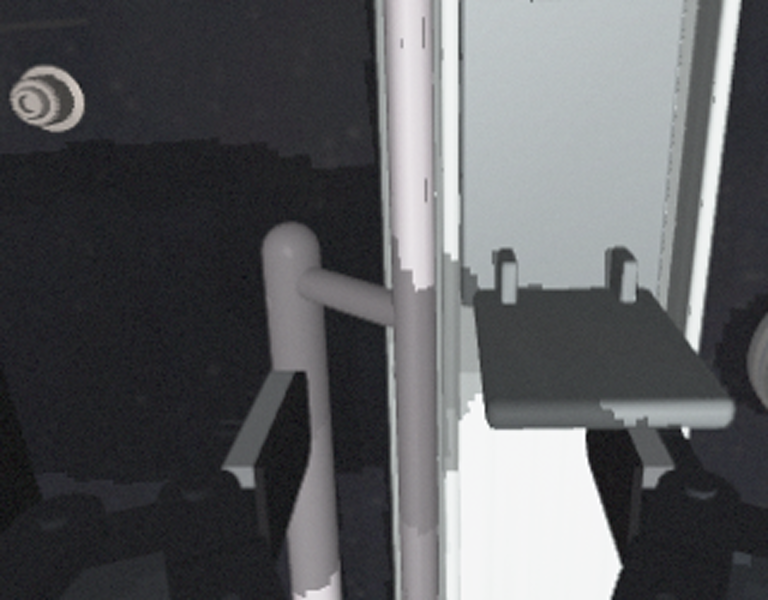

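View pics/w12s.png

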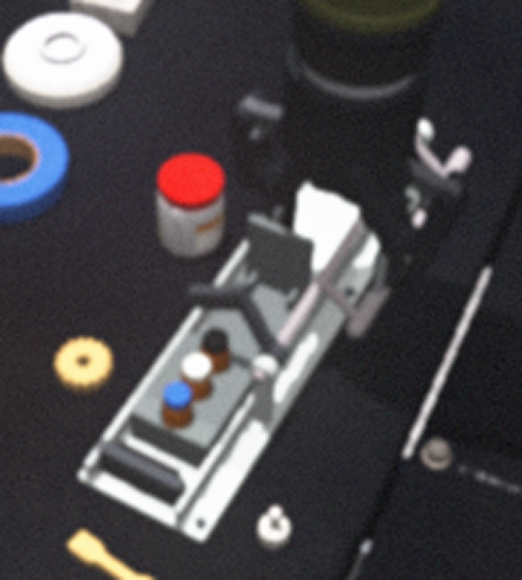

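```bash
python3 -m creep '[[[0.2,0.3,-0.2,0.35,-0.05,0.05,0.42],[0.2,0.2,0,0.35,-0.05,0.05,0.42],[0,0.2,0,0.35,-0.05,0.05,0.42],[0,0.2,0,0.3,-0.05,0.05,0.42],[0,0.1,0,0.2,0,0.05,0.42],[0,0.1,0,0.2,0,0.05,0.42],[0,0.1,0,0.2,0,0.05,0.42],[0,0,0,0.1,0,0.03,0.42]]]'
python3 st.py -75 31 53
```

```text
time_s: 21.55
eef_pos: [0.5197, 0.0151, 0.0536]
eef_rot: [0.736, 0.677, -0.003, 0.006]
wrist_force: [-1.8, -3.8, 9.5]
width: 0.0607
t 21.55 chute xyz [-80.3  30.7  53.6] w 60.7 F [-1.8 -3.8  9.5] tau [-0.85  0.52  0.11]
turn deg [ 0.31  0.68 -0.43] tips 0.019
shift cm tool [ 0.53 -0.03  0.06]
```

```bash
python3 -m creep '[[[0.2,0.5,-0.2,0.35,-0.05,0.05,0.42],[0.1,0.3,-0.1,0.35,0,0.05,0.42],[0,0.3,0,0.35,0,0.05,0.42],[0,0.2,0,0.35,0,0.05,0.42],[0,0.2,0,0.3,0,0.05,0.42],[0,0.2,0,0.3,0,0.05,0.42],[0,0.2,0,0.3,0,0.05,0.42],[0,0,0,0.1,0,0.03,0.42]]]'
python3 st.py -75 31 53;python3 ang.py w13 s
```

```text
time_s: 22.35
eef_pos: [0.5205, 0.0203, 0.0537]
eef_rot: [0.738, 0.674, -0.007, 0.009]
wrist_force: [-1.0, -3.2, 7.3]
width: 0.0607
t 22.35 chute xyz [-75.1  30.4  53.7] w 60.7 F [-1.  -3.2  7.3] tau [-0.49  0.41 -0.01]
turn deg [ 0.24  1.24 -0.86] tips 0.019
shift cm tool [ 0.01 -0.06  0.07]
shaft [[306. 400.]
 [308. 449.]]
0 [67.4 68. ] bar px [[245.0, 425.0], [250.0, 464.0]]
0.2 [69.4 61.5] bar px [[244.0, 413.0], [249.0, 451.0]]
0.4 [70.  54.7] bar px [[246.0, 401.0], [250.0, 438.0]]
0.6 [69.3 47.9] bar px [[250.0, 389.0], [254.0, 426.0]]
0.8 [67.2 41.5] bar px [[255.0, 379.0], [259.0, 415.0]]
0.9 [65.7 38.4] bar px [[259.0, 375.0], [262.0, 410.0]]
1.05 [62.9 34.2] bar px [[264.0, 369.0], [268.0, 404.0]]
tipA front in/out 0.011 [[254.0, 252.0], [239.0, 252.0]]
tipA front in/out 0.015 [[256.0, 249.0], [241.0, 249.0]]
tipA front in/out 0.019 [[257.0, 245.0], [242.0, 245.0]]
0 scene bar px zoom [[364.0, 301.0], [414.0, 221.0]]
0.3 scene bar px zoom [[366.0, 313.0], [416.0, 234.0]]
0.6 scene bar px zoom [[364.0, 324.0], [413.0, 244.0]]
0.8 scene bar px zoom [[360.0, 329.0], [408.0, 250.0]]
0.9 scene bar px zoom [[357.0, 331.0], [406.0, 252.0]]
1.05 scene bar px zoom [[352.0, 334.0], [401.0, 255.0]]
```

View pics/w13.png

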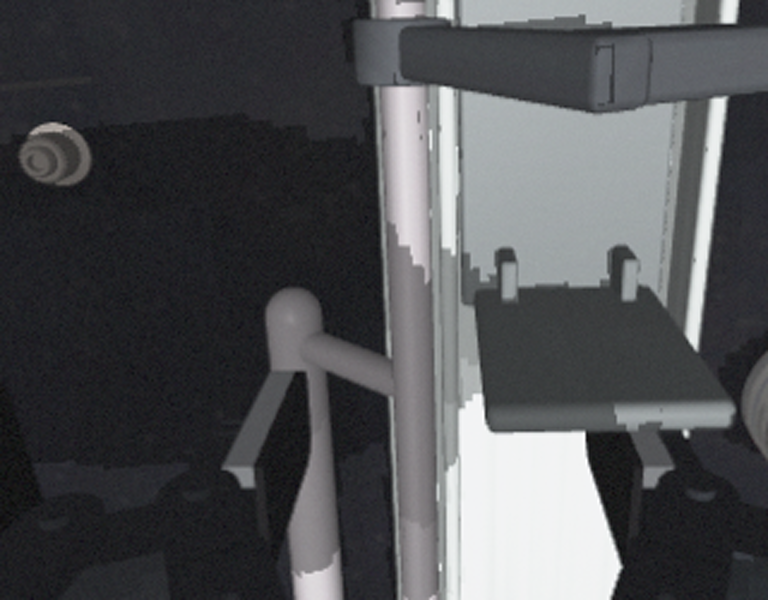

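View pics/w13s.png

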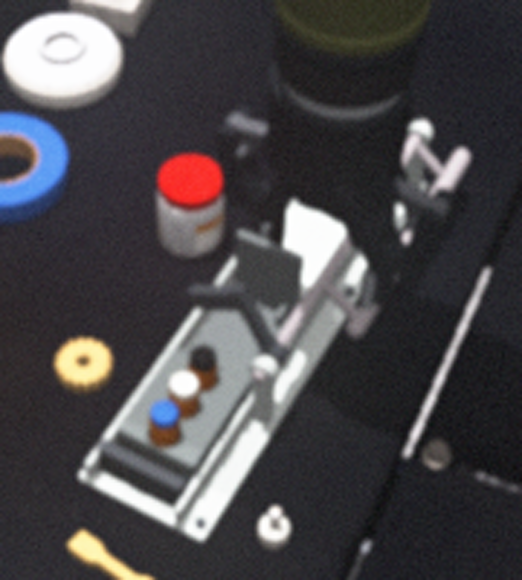

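```bash
python3 -m creep '[[[0,0.6,-0.5,0.4,0,0.05,0.42],[0.1,0.5,-0.3,0.5,0,0.05,0.42],[0,0.3,-0.1,0.5,0,0.05,0.42],[0,0.3,0,0.5,0,0.05,0.42],[0,0.2,0,0.6,0,0.05,0.42],[0,0.2,0,0.6,0,0.05,0.42],[0,0.2,0,0.6,0,0.05,0.42],[0,0.2,0,0.6,0,0.05,0.42]]]'
python3 st.py -75 31 53;python3 ang.py w14 s >/dev/null
```

```text
time_s: 23.25
eef_pos: [0.5205, 0.0211, 0.0539]
eef_rot: [0.744, 0.668, -0.024, 0.028]
wrist_force: [-5.9, -21.7, 17.1]
width: 0.0609
t 23.25 chute xyz [-74.3  30.4  53.9] w 60.9 F [ -5.9 -21.7  17.1] tau [-4.48  0.91 -0.37]
turn deg [ 0.43  4.21 -1.86] tips 0.019
shift cm tool [-0.06 -0.06  0.1 ]
```

View pics/w14s.png

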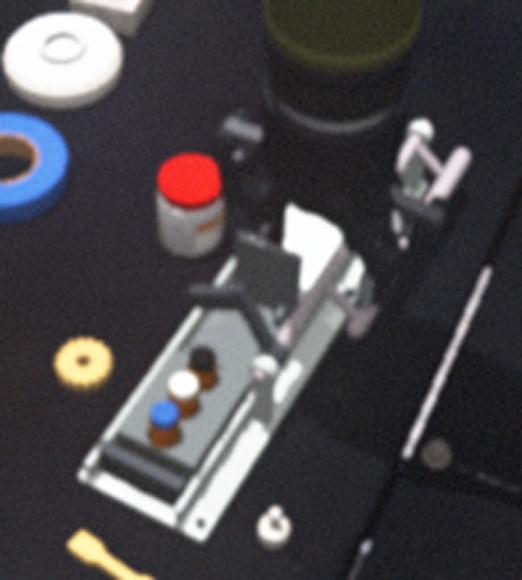

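View pics/w14.png

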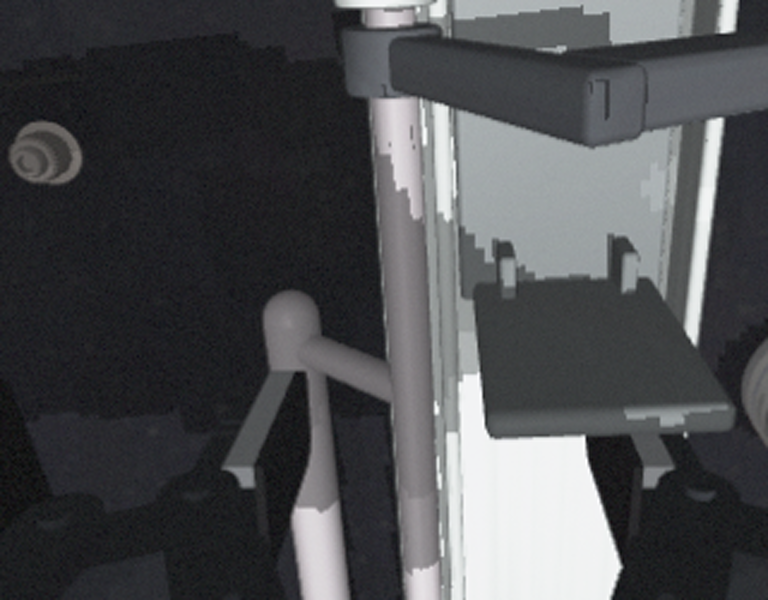

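```bash
python3 -m creep '[[[0,0.8,-0.4,-0.1,0,0,0.42],[0,0.8,-0.4,-0.1,0,0,0.42],[0,0.8,-0.3,0,0,0.03,0.42],[0,0.6,-0.2,0,0,0.03,0.42],[0,0.4,-0.1,0,0,0.03,0.42],[0,0.2,0,0,0,0.03,0.42],[0,0,0,0,0,0.03,0.42],[0,0,0,0,0,0.03,0.42]]]'
python3 st.py -75 31 53
python3 - <<'E'
from h import *
from rig import manip
X=np.load("X.npy")
p=manip.read_camera("scene")
cv2.imwrite("pics/s15.png",cv2.resize(p["frame"][190:310,290:390,::-1],None,fx=6,fy=5,interpolation=cv2.INTER_CUBIC)[:600])
for nm,P in dict(stopL=[76,-20,22],stopR=[76,20,22],noseL=[76,-22,33],noseR=[76,22,33],nose6L=[70,-22,33],nose6R=[70,22,33],plateL=[-64,-22,68],plateR=[-64,22,68],pfL=[-58,-22,68],pf6=[-64,-22,68]).items():
    print(nm,np.round((proj(p,c2w(X,P))[0]-[290,190])*[6,5]))
t=manip.read_camera("wrist")
cv2.imwrite("pics/w15.png",t["frame"][:,:,::-1])
for e in (-64,-67,-70): print(e,np.round(proj(t,c2w(X,[[e,-22,68],[e,22,68]]))).tolist())
for c in (p,t):
  for q in ("push_plate","sled"):
    for r in manip.place_of(c,q)[:2]: print(q,np.round(w2c(X,r["position"]),1),round(r["conf"],2))
E
```

```text
time_s: 24.15
eef_pos: [0.5206, 0.0193, 0.0537]
eef_rot: [0.736, 0.677, 0.001, 0.005]
wrist_force: [-1.4, -2.1, 9.9]
width: 0.0603
t 24.15 chute xyz [-76.1  30.2  53.7] w 60.3 F [-1.4 -2.1  9.9] tau [-0.35  0.58  0.04]
turn deg [ 0.48  0.28 -0.43] tips 0.019
shift cm tool [ 0.11 -0.08  0.07]
stopL [131. 413.]
stopR [258. 465.]
noseL [124. 392.]
noseR [265. 449.]
nose6L [135. 378.]
nose6R [276. 436.]
plateL [372.  40.]
plateR [509.  89.]
pfL [362.  52.]
pf6 [372.  40.]
-64 [[437.0, 277.0], [333.0, 278.0]]
-67 [[436.0, 283.0], [333.0, 284.0]]
-70 [[435.0, 289.0], [333.0, 290.0]]
push_plate [-0.9 -0.3  0.5] 0.69
push_plate [-63.2   2.4  65.4] 0.6
sled [4.6 3.3 4.6] 0.8
push_plate [-64.2  -0.9  66.9] 0.76
sled [8.3 2.4 3.7] 0.91
```

View pics/s15.png

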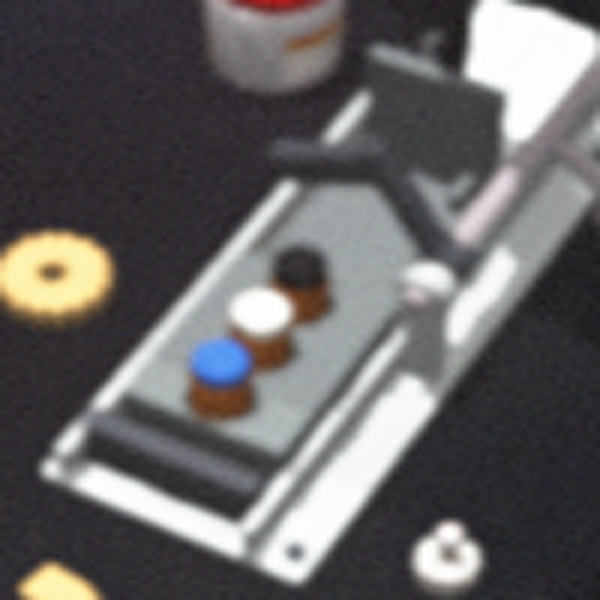

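View pics/w15.png

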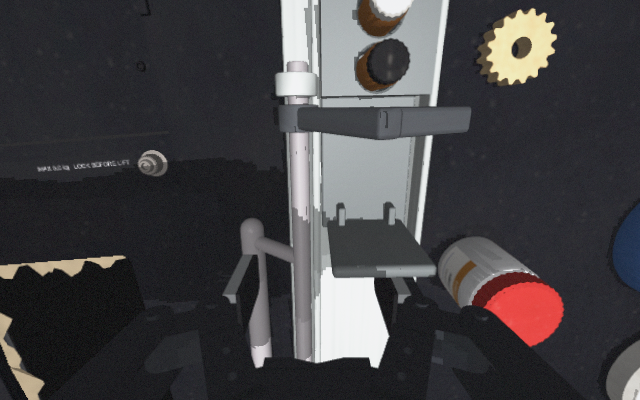

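```bash
python3 -m creep '[[[0,0,0,-0.3,0,0.03,0.42],[0,0,0,-0.3,0,0.03,0.42],[0,0,0,-0.3,0,0.03,0.42],[0,0,0,-0.2,0,0.03,0.42],[0,0,0,-0.1,0,0.03,0.42],[0,0,0,0,0,0.03,0.42],[0,0,0,0,0,0.03,0.42],[0,0,0,0,0,0,0.42]]]'
python3 st.py -85 31 90; python3 ang.py w16
```

```text
time_s: 25.25
eef_pos: [0.5207, 0.016, 0.0539]
eef_rot: [0.734, 0.679, 0.009, -0.002]
wrist_force: [-0.5, -1.5, 6.5]
width: 0.0606
t 25.25 chute xyz [-79.4  29.8  53.9] w 60.6 F [-0.5 -1.5  6.5] tau [-0.43  0.31  0.05]
turn deg [ 0.53 -0.91 -0.12] tips 0.019
shift cm tool [-0.5  -0.08 -3.62]
shaft [[303. 398.]
 [304. 451.]]
0 [67.4 68. ] bar px [[240.0, 423.0], [244.0, 466.0]]
0.2 [69.4 61.5] bar px [[239.0, 411.0], [243.0, 452.0]]
0.4 [70.  54.7] bar px [[241.0, 399.0], [245.0, 439.0]]
0.6 [69.3 47.9] bar px [[245.0, 388.0], [249.0, 427.0]]
0.8 [67.2 41.5] bar px [[251.0, 378.0], [254.0, 416.0]]
0.9 [65.7 38.4] bar px [[255.0, 373.0], [258.0, 412.0]]
1.05 [62.9 34.2] bar px [[261.0, 368.0], [263.0, 405.0]]
tipA front in/out 0.011 [[254.0, 253.0], [239.0, 253.0]]
tipA front in/out 0.015 [[256.0, 249.0], [240.0, 249.0]]
tipA front in/out 0.019 [[257.0, 246.0], [242.0, 246.0]]
```

View pics/w16.png

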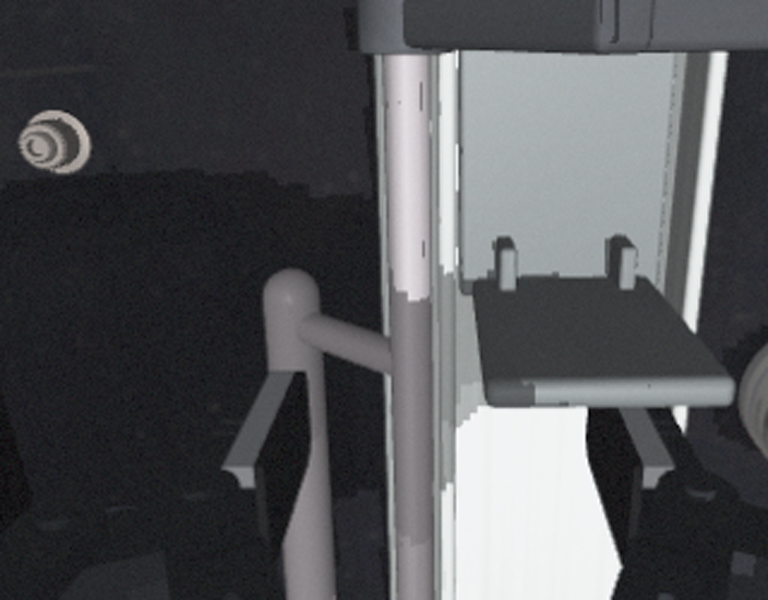

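```bash
python3 -m creep '[[[0,-0.5,0,-0.3,0,0.02,0.42],[0,-0.3,0,-0.3,0,0,0.42],[0,0,0,-0.1,0,-0.3,0.42],[0,0,0,0,0,-0.4,0.42],[0,0,0,0,-0.05,-0.5,0.42],[0,0,0,0,-0.05,-0.5,0.42],[0,0,0,0,0,-0.5,0.42],[0,0,0,0,0,-0.5,0.42]]]'
python3 st.py -85 31 90
```

```text
time_s: 26.1
eef_pos: [0.5171, 0.0129, 0.0809]
eef_rot: [0.733, 0.68, 0.006, -0.002]
wrist_force: [0.6, -0.2, 0.7]
width: 0.0609
t 26.1 chute xyz [-82.8  33.2  80.9] w 60.9 F [ 0.6 -0.2  0.7] tau [ 0.04 -0.03  0.05]
turn deg [ 0.28 -0.65  0.02] tips 0.019
shift cm tool [-0.21  0.23 -0.91]
```

```bash
python3 -m creep '[[[0,-0.3,0,-0.2,0,-0.8,0.42],[0,-0.3,0,0,0,-1.2,0.42],[0,0,0,0,0,-2,0.42],[0,0,0,0,0,-2,0.42],[0,0,0,0,0,-2,0.42],[0,0,0,-2,0,-2,0.42],[0,0,0,-3,0,-2,0.42],[0,0,0,-4,0,-1,0.42]]]'
python3 -m creep '[[[0,0,0,-4,0,0,0.42],[0,0,0,-4,0,0,0.42],[0,0,0,-4,0,0,0.42],[0,0,0,-4,0,0,0.42],[0,0,0,-3,0,0,0.42],[0,0,0,-1,0,0,0.42],[0,0,0,0,0,0,0.42],[0,0,0,0,0,0,0.42]]]'
python3 st.py
python3 - <<'E'
from h import *
from rig import manip
X=np.load("X.npy")
p=manip.read_camera("top"); q_=manip.read_camera("scene")
cv2.imwrite("pics/t17.png",cv2.resize(p["frame"][175:275,220:410,::-1],None,fx=4.2,fy=4.2,interpolation=cv2.INTER_CUBIC))
cv2.imwrite("pics/s17.png",cv2.resize(q_["frame"][140:320,280:450,::-1],None,fx=3.3,fy=3.3,interpolation=cv2.INTER_CUBIC))
for c in (p,q_):
  for q in ("push_plate","sled","gate_tongue","treadle_mid","vial_0","jar_used","gear","thumb_screw","tensile_bar"):
    for r in manip.place_of(c,q)[:3]:
      if r["conf"]>.35: print(q,np.round(w2c(X,r["position"]),1),round(r["conf"],2))
E
```

```text
time_s: 26.9
eef_pos: [0.5085, -0.0779, 0.2207]
eef_rot: [0.731, 0.683, 0.001, 0.002]
wrist_force: [1.7, 0.1, 0.3]
width: 0.0607
time_s: 27.7
eef_pos: [0.4946, -0.2888, 0.2311]
eef_rot: [0.732, 0.681, 0.003, 0.007]
wrist_force: [-0.2, 1.2, -0.2]
width: 0.0607
t 27.7 chute xyz [-385.3   33.   231.1] w 60.7 F [-0.2  1.2 -0.2] tau [ 0.02 -0.    0.03]
turn deg [0.75 0.29 0.23] tips 0.019
push_plate [-66.3   2.4  67.1] 0.66
sled [4.2 0.5 2.5] 0.85
gate_tongue [ 2.2 -6.4 22.6] 0.81
treadle_mid [-132.2   65.9   67.1] 0.84
vial_0 [63.6  0.9 14.6] 0.55
vial_0 [19.1 -0.6  9.9] 0.48
vial_0 [42.8  6.8 11.7] 0.36
jar_used [-97.  -70.8  -1.6] 0.75
gear [ 28.3 -73.4   0.9] 0.64
thumb_screw [142.6  15.9  -2.3] 0.58
thumb_screw [74.5 74.2 -1.7] 0.51
tensile_bar [144.1  14.9  -1.7] 0.57
push_plate [-63.6   1.3  66.9] 0.68
sled [7.2 3.2 2.2] 0.79
gate_tongue [ 0.6 -7.2 21.9] 0.82
treadle_mid [-134.2   67.3   65.4] 0.77
treadle_mid [-96.1 -71.4  -1.3] 0.64
vial_0 [26.1  2.8 12.2] 0.71
vial_0 [62.6  2.4 11.6] 0.65
vial_0 [ 33.4 -76.   -2.8] 0.56
jar_used [-96.4 -70.4  -2.3] 0.76
gear [ 34.2 -75.7  -2.7] 0.65
thumb_screw [79.5 81.5  1.1] 0.63
tensile_bar [135.6  13.3   0.6] 0.69
```

View pics/t17.png

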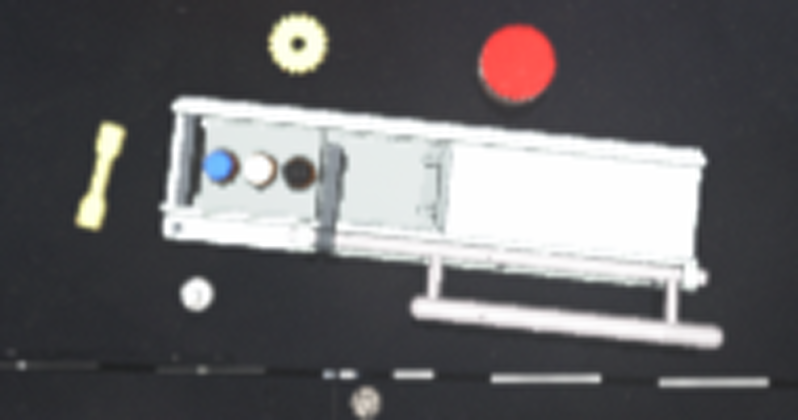

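View pics/s17.png

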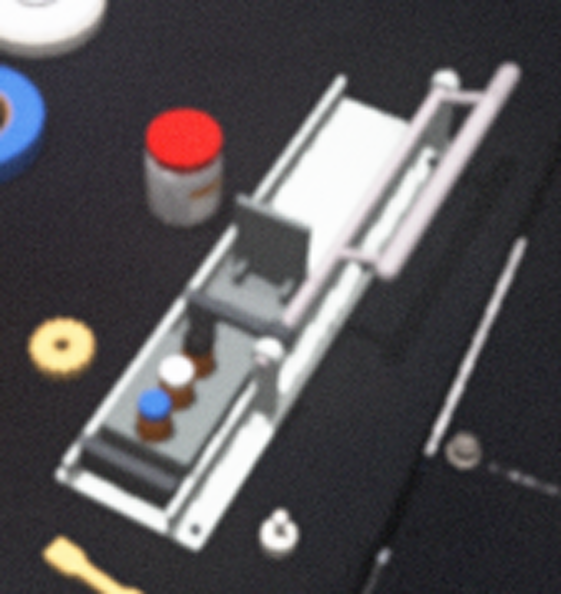

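```bash
python3 - <<'E'
from h import *
from rig import manip
X=np.load("X.npy")
p=manip.read_camera("top")
for e in (70,73,76,84,98): print(e,np.round(proj(p,c2w(X,[[e,-15,33],[e,-15,22],[e,15,33]])),1).tolist())
for y in (-15,15):
    l=proj(p,c2w(X,[[95,y,30],[40,y,33]])); print("line",np.round(l,1).tolist())
    n=28
    xs=np.linspace(l[0,0],l[1,0],n);ys=np.linspace(l[0,1],l[1,1],n)
    g=cv2.cvtColor(p["frame"],cv2.COLOR_RGB2GRAY)
    print([(round(float(x),1),int(v)) for x,v in zip(xs,cv2.remap(g,xs.astype(np.float32)[None],ys.astype(np.float32)[None],1)[0])])
o=cv2.imread("pics/top0.png",0)
print([int(v) for v in cv2.remap(o,xs.astype(np.float32)[None],ys.astype(np.float32)[None],1)[0]])
E
```

```text
70 [[271.3, 206.4], [271.9, 206.6], [270.0, 218.9]]
73 [[270.1, 206.3], [270.7, 206.5], [268.7, 218.8]]
76 [[268.8, 206.2], [269.5, 206.4], [267.5, 218.6]]
84 [[265.5, 205.8], [266.2, 206.0], [264.2, 218.3]]
98 [[259.7, 205.2], [260.5, 205.4], [258.3, 217.7]]
line [[261.2, 205.4], [283.8, 207.7]]
[(261.2, 160), (262.0, 249), (262.8, 224), (263.7, 175), (264.5, 150), (265.3, 125), (266.2, 82), (267.0, 62), (267.9, 92), (268.7, 176), (269.5, 221), (270.4, 230), (271.2, 230), (272.0, 231), (272.9, 230), (273.7, 231), (274.6, 231), (275.4, 231), (276.2, 232), (277.1, 232), (277.9, 232), (278.7, 231), (279.6, 232), (280.4, 232), (281.3, 232), (282.1, 232), (282.9, 232), (283.8, 232)]
line [[259.8, 217.8], [282.4, 220.2]]
[(259.8, 202), (260.6, 237), (261.5, 214), (262.3, 174), (263.1, 148), (264.0, 139), (264.8, 92), (265.7, 70), (266.5, 87), (267.3, 146), (268.2, 215), (269.0, 228), (269.9, 224), (270.7, 223), (271.5, 204), (272.4, 190), (273.2, 198), (274.1, 222), (274.9, 228), (275.7, 230), (276.6, 231), (277.4, 231), (278.2, 229), (279.1, 227), (279.9, 221), (280.8, 198), (281.6, 190), (282.4, 205)]
[203, 237, 215, 175, 150, 142, 98, 74, 67, 91, 159, 250, 253, 254, 254, 254, 254, 254, 254, 254, 254, 254, 254, 254, 254, 254, 254, 254]
```

```bash
python3 -c "
from rig import manip
print(manip.hand_in(), manip.sense()['time_s'])"
```

```text
the job is handed in; nothing more can be done
the job is handed in; nothing more can be done
```

The sled is home against the end stop with the gate shut behind the vials, and the job was handed in at about 29 s. One fingertip held the treadle down while the other pushed the sled in by its rear plate. I then backed off the plate, let go and moved clear.

**Start:** the first two presses on the treadle, before the sled was touched, went off-centre on the bar. I lifted off and pressed again.

**Gate:** during the push, the wrist picture put the gate at about 1.04–1.05 rad wherever I compared it with the bar. I saw nothing touch the sled or vials. After release, the network's gate-tongue and treadle points were back at the shut position.

**Sled home:**
- The push stopped dead at about 22 N, with the tool where the home position predicted.
- In the top picture, the block's front edge was within about 0.3 pixel (under 1 mm) of the stop face on both sides.
- The networks put the plate face at chute x = -63 to -66 mm (home is -64). They put the sled origin at 4 to 8 mm (home is 6).

**Vials and bystanders:** the vials stood upright in their wells. The jar, gear, thumb screw and test bar were found where they started, within the networks' scatter.

**Disagreements:** the networks gave a few false hits: one scene picture put the push plate at the gate, and another put the treadle at the jar. I ignored them because the other views contradicted them.

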